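Close the watch pressure tester: draw its cover down with four hand knobs in star order

ROBOT

A 6-joint arm with a two-finger parallel gripper is mounted at the origin on the work surface; the furniture and walls round the work are solid. World frame = base frame: x ahead of the robot, y to its left, z up, the work surface at z = 0. Lengths are in m, angles in rad, forces in N, time in s.
With the tool pointing down it reaches from about 0.325 to 0.85 m from the base axis. Payload 15.5 kg.
Tool frame: the origin (TCP) lies on the centre line of the jaws, within the pads' length; the fingertips stand 19 mm ahead of it and the grasp point (between the pads) is the TCP; z points along the fingers, y is the line along which they close (so a half turn about z gives the same grasp; the last joint's range is limited). The gripper opens to 91 mm and grips with 3 to 60 N. Pads are 32 mm wide; open, the fingers measure 118 mm over their backs; the gripper's body (76 mm by 178 mm) begins 60 mm behind the grasp point.
Start: joints at [1.157, 0.494, 1.345, -0, 1.302, -0.096], TCP at [0.195, 0.594, 0.233] pointing down, gripper open.
Joint ranges: [-2.91, 2.91], [-0.82, 2.16], [0.22, 2.67], [-1.22, 4.37], [0.12, 2.79], [-3.08, 3.08]. Speed limits (rad/s): [1.89, 1.89, 2.57, 3.01, 3.01, 3.01].

INTERFACE

Orientations are given as a unit quaternion [w, x, y, z].
In Python, from bench import arm, eyes, job_done gives the robot as it stands. The module is installed in compiled form; this text tells all that it offers.
- The arm moves only by the tool arm_command, never from a script. Its argument "increments" is a list of rows, each an object of numbers: "dx", "dy", "dz": the shift along the tool's x, y, z in m; "wx", "wy", "wz": the turn, a rotation vector about the tool's x, y, z in degrees; "hand": the opening, from 0 (shut) to 1 (fully open). A call has 1 to 5 rows; each row shifts and turns the commanded pose from where the row before left it, along the tool's axes as they then stand; what a row does not reach is not made up. A row lasts 1/12 s, in which the tool goes at most 41.7 mm and 7.16 degrees, less where a joint would pass 70% of its speed; a pose out of reach is approached as far as the arm can. A call with a gripper value outside its range is refused whole. The fingers move at their own pace and stop on an object; "force" is the grip in N (left out, the last holds). Time passes only in rows, so rows that do not move let the fingers close. It gives the time, the measured TCP pose, the force, the opening and the grip force at its end, in the units of the state.
- arm.sense(): the state, without advancing time (a new reading comes with each control period).
- eyes.read_camera(name): name is "side" or "top"; returns (picture, depth): 480x640x3 uint8, red, green, blue; 480x640 float32, m along the optical axis (not along the pixel's ray), 0 where there is no reading.
- eyes.camera_model(name): a dict with "vertical_fov" (degrees; the focal length in pixels is half the picture's height over the tangent of half this angle, whatever the lens; pixels are square), "cx", "cy" (the principal point, pixels), "k1" (the pictures are not rectified: a ray, as slopes to the right and down, at radius r is drawn at 1 + k1 r^2 times it, then the intrinsics apply), "view" (4x4, takes a point from world to camera coordinates). Camera axes: x right, y up, looking along -z (the intrinsics and any distortion apply to the point x, -y, -z); pixel columns grow to the right and rows downward; lengths in m; the calibration is good to about 2 mm. A picture is of the moment at which its call begins. camera_model takes no time and is no camera call.
- job_done(): hands the job in; it is judged then, once.
The state is a dict: "time": time; "q": joint angles; "qd": joint speeds; "tau": joint torques, N m; "eef_pos": TCP position; "tool_rot": TCP orientation; "contact_force": force on the tool from outside, world axes, zero at the start; "ft_torque": the same for the moment, N m; "finger_gap": opening from 0.0 (shut) to 1.0 (fully open); "gripper_force": force on a finger pad.
Only numpy, scipy, OpenCV 4.12 (cv2) and the standard library are available. Lean on these libraries where they do the work, as an engineer would, in place of code of your own. Each camera call takes 0.05 s, during which the arm holds its last target. There are 200 camera calls.

TASK

A watch is in the pressure tester and its cover lies loose on the sealing ring: draw the cover down evenly with the four hand knobs. Go round them crosswise (each knob, then the one opposite) in two passes: first just nip each one until you feel it bite lightly, about 30 N, and only when all four are nipped go round crosswise again and bring each to hand-tight, about 90 N, by feel and without forcing any so hard that the seal is crushed. Leave the loupe, the screwdriver and the watch head beside it where they lie.

Things in the scene. Friction and masses are not known exactly. Their poses are not given: they have to be found in the camera images.
- tester: Watch pressure tester, fixed on a white cabinet 215 mm high: round grey plinth 202 mm across, 22 mm high, an aluminium chamber, four clamp towers 105 mm high. Origin: centre of the plinth's underside, z = 0.215. Gauge on its own -x side. Knobs 1 to 4 top the towers on a circle of 70 mm radius, at 45, 135, 225 and 315 degrees counter-clockwise from its +x: 1 is opposite 3, 2 opposite 4.
- cover: The loose aluminium cover with a round clear window, 121 mm across, 12 mm thick, with four lugs under the feet of the knobs; it lies on the chamber's sealing ring, its top at z = 0.3035. Origin: centre of its underside; z up. Not to be handled.
- knob1: Black fluted hand knob on the tower at 45 degrees. All four knobs: the part to grip is an upright cylinder 33 mm across, 22 mm high, z = 0.3335 to 0.3555; a spindle end stands up to 5 mm over it; the arm of the tower lies 14 mm below it. Origin: on the axis, half-way up the grip (z = 0.3445); its axes do not turn with the knob.
- knob2: Same knob on the tower at 135 degrees. All four knobs: tighten clockwise seen from above. The knob turns in place and does not rise or sink; it drives a steel foot down on the cover's lug, 1.9 mm per rad. Each foot starts 0.3 to 1.1 rad of turning short of touching its lug, a different amount for each, not to be told by eye.
- knob3: Same knob on the tower at 225 degrees. All four knobs: once the foot touches, its clamp force grows by about 100 N per rad and the resisting moment about the knob's axis by about 0.19 N m per rad (0.0019 N m per newton), on top of a steady thread friction of 0.24 N m either way. Friction holds a knob where it is left; grip firmly, about 50 N.
- knob4: Same knob on the tower at 315 degrees. All four knobs: nipped is about 30 N (moment 0.057 N m above running free, about 0.3 rad past touching), hand-tight about 90 N (0.172 N m above running free). The hand feels the change if the moment is always read alike, e.g. at rest after each small turn, and compared with the same knob running free. Tightening one eases its neighbours by a few newtons.
- loupe: Black eye loupe, 33 mm across, 31 mm high, on the cabinet beside the tester; leave it alone. Origin: centre of its underside.
- driver: Small screwdriver, 88 mm long, 9 mm thick, lying on the cabinet beside the tester; leave it alone. Origin: centre of its underside.
- head: Gold-coloured watch head without strap, 45x42x10 mm, lying on the cabinet beside the tester; leave it alone. Origin: centre of its underside.
- desk_lamp: The desk lamp behind and left of the work. Its thin arm hangs in the air across the table from about (0.27, -0.23, 0.58) to (0.38, 0.40, 0.43), in front of the tester: raise the hand above 0.5 m first and reach over it. Not to be handled. Origin: as the room has it.

How it is judged:
On the way, in this order (a step that is already met when the one before it is completed fails the run):
1. a first pair of opposite knobs is nipped (over 10 N each) while the other two are still loose (under 4 N) (((contact force between each of knob1, knob3 and cover above 10 N and contact force between each of knob2, knob4 and cover below 4 N) or (contact force between each of knob2, knob4 and cover above 10 N and contact force between each of knob1, knob3 and cover below 4 N))), for 0.2 s.
2. all four knobs are nipped (10 to 54 N each), none firmed up yet (contact force between knob1 and cover between 10 and 54 N and contact force between knob2 and cover between 10 and 54 N and contact force between knob3 and cover between 10 and 54 N and contact force between knob4 and cover between 10 and 54 N), for 0.2 s.
3. a pair of opposite knobs is brought to hand-tight (over 60 N each) while the other two are still only nipped (under 54 N) (((contact force between each of knob1, knob3 and cover above 60 N and contact force between each of knob2, knob4 and cover below 54 N) or (contact force between each of knob2, knob4 and cover above 60 N and contact force between each of knob1, knob3 and cover below 54 N))), for 0.2 s.
At the end, for the whole second after the job is handed in: All four knobs clamp the cover with 64 to 116 N each, the cover lies level (within 0.01 rad), and the loupe, screwdriver and watch head lie within 20 mm of where they were (contact force between knob1 and cover between 64 and 116 N and contact force between knob2 and cover between 64 and 116 N and contact force between knob3 and cover between 64 and 116 N and contact force between knob4 and cover between 64 and 116 N and angle between cover's own z axis and vertical below 0.01 rad and distance of each of loupe, driver, head from where it was at the start of the episode below 0.02 m); the robot touches nothing.
It fails at once if two neighbouring knobs are tightened one after the other (over 20 N each) while both of the others are still loose (under 4 N) ((contact force between each of knob1, knob2 and cover above 20 N and contact force between each of knob3, knob4 and cover below 4 N) or (contact force between each of knob2, knob3 and cover above 20 N and contact force between each of knob1, knob4 and cover below 4 N) or (contact force between each of knob3, knob4 and cover above 20 N and contact force between each of knob1, knob2 and cover below 4 N) or (contact force between each of knob4, knob1 and cover above 20 N and contact force between each of knob2, knob3 and cover below 4 N)).
It fails at once if a knob is firmed up (over 75 N) while two or more of the others are still loose (under 4 N) ((contact force between knob1 and cover above 75 N and contact force between each of knob2, knob3 and cover below 4 N) or (contact force between knob1 and cover above 75 N and contact force between each of knob2, knob4 and cover below 4 N) or (contact force between knob1 and cover above 75 N and contact force between each of knob3, knob4 and cover below 4 N) or (contact force between knob2 and cover above 75 N and contact force between each of knob1, knob3 and cover below 4 N) or (contact force between knob2 and cover above 75 N and contact force between each of knob1, knob4 and cover below 4 N) or (contact force between knob2 and cover above 75 N and contact force between each of knob3, knob4 and cover below 4 N) or (contact force between knob3 and cover above 75 N and contact force between each of knob1, knob2 and cover below 4 N) or (contact force between knob3 and cover above 75 N and contact force between each of knob1, knob4 and cover below 4 N) or (contact force between knob3 and cover above 75 N and contact force between each of knob2, knob4 and cover below 4 N) or (contact force between knob4 and cover above 75 N and contact force between each of knob1, knob2 and cover below 4 N) or (contact force between knob4 and cover above 75 N and contact force between each of knob1, knob3 and cover below 4 N) or (contact force between knob4 and cover above 75 N and contact force between each of knob2, knob3 and cover below 4 N)).
It fails at once if a knob is forced beyond 150 N, which crushes the seal (contact force between any of knob1, knob2, knob3, knob4 and cover above 150 N).
It fails at once if a bystander beside the tester is knocked away (moved over 20 mm) (distance of any of loupe, driver, head from where it was at the start of the episode above 0.02 m).
It also fails if it takes over 72 s, if anything falls off the work surface, if the arm or the gripper's body presses on something with over 40 N, if the wrist force passes 120 N, or if a joint passes its speed limit or range.

## Working session

There is one attempt and no reset: what is moved stays moved. The work goes in short steps, Python scripts to look and compute and a tool call to move; the robot and the scene stay as the last step left them, time stands still between calls to the robot, and variables do not carry over. Pictures are saved under pics/ and viewed, at most 10 in all, crops included, and the job is handed in when it is done.

Besides the shell and the picture viewer there is one more tool, called as name(argument=value, ...), one argument or row to a line, values as JSON. arm_command: Moves the arm, as the interface text tells. Its arguments: {"type":"object","properties":{"increments":{"type":"array","items":{"type":"object","properties":{"dx":{"type":"number"},"dy":{"type":"number"},"dz":{"type":"number"},"wx":{"type":"number"},"wy":{"type":"number"},"wz":{"type":"number"},"hand":{"type":"number"}}}},"force":{"type":"number"}},"required":["increments"]}

```bash
mkdir -p pics; cat > h.py <<'E'
import numpy as np, cv2
from bench import arm, eyes, job_done
def cam(n):
    m=eyes.camera_model(n); V=np.array(m["view"]); f=240/np.tan(np.radians(m["vertical_fov"])/2)
    return m,V,f
def ray(n,u,v):
    m,V,f=cam(n); a=np.array([(u-m["cx"])/f,(v-m["cy"])/f]); b=a.copy()
    for _ in range(30): b=a/(1+m["k1"]*(b@b))
    R=V[:3,:3]; return -R.T@V[:3,3], R.T@np.array([b[0],-b[1],-1])
def on_plane(n,u,v,z):
    o,d=ray(n,u,v); return o+d*(z-o[2])/d[2]
E
python3 - <<'E'
from h import *
for n in("top","side"):
    p,d=eyes.read_camera(n); cv2.imwrite(f"pics/{n}0.png",p[:,:,::-1]); np.savez(f"pics/{n}0.npz",p=p,d=d)
    m,V,f=cam(n); print(n,f,m["cx"],m["cy"],m["k1"],ray(n,320,240))
s=arm.sense(); print(s)
E
```

```text
top 525.5880751279996 310.3327394728812 234.15543365612473 0.01194004077222366 (array([0.32171389, 0.22272829, 1.05923982]), array([ 0.16058215, -0.01673863, -0.98711456]))
side 550.6626273373423 318.18042684472596 245.50073235710204 -0.12965521224825033 (array([ 0.20692066, -0.48864489,  0.60583331]), array([ 0.33828254,  0.83623467, -0.43172584]))
{'time': 0.1, 'q': array([ 1.15746572e+00,  4.94096880e-01,  1.34606005e+00, -1.10885404e-05,
        1.30252079e+00, -9.55045196e-02]), 'qd': array([ 0.00025562, -0.00015636, -0.00230492, -0.00043194,  0.00127633,
        0.00128732]), 'tau': array([ 3.32007206e-03, -8.80237842e+01, -3.82546592e+01,  7.07489485e-02,
        4.80997958e-02,  5.14994827e-05]), 'eef_pos': array([0.19518616, 0.59339891, 0.232416  ]), 'tool_rot': array([-1.31372700e-04,  1.58243561e-01,  9.87399960e-01, -5.26414664e-04]), 'contact_force': array([-0.27023493, -0.43660909, -0.42549791]), 'ft_torque': array([0.02158831, 0.03319394, 0.02013195]), 'gripper_force': 0.0, 'finger_gap': 1.002543037864703}
```

View pics/top0.png

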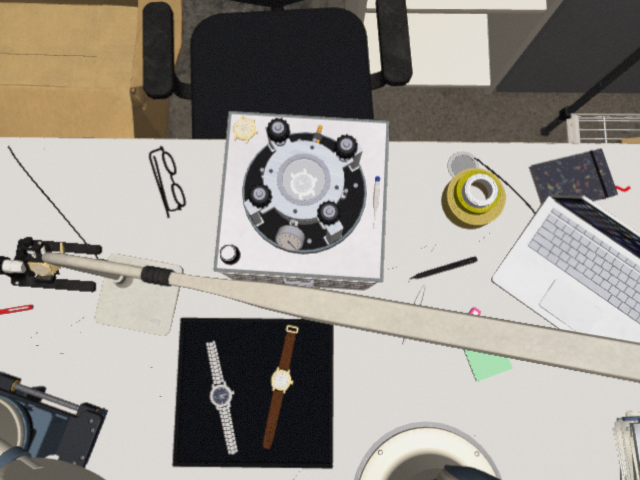

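View pics/side0.png

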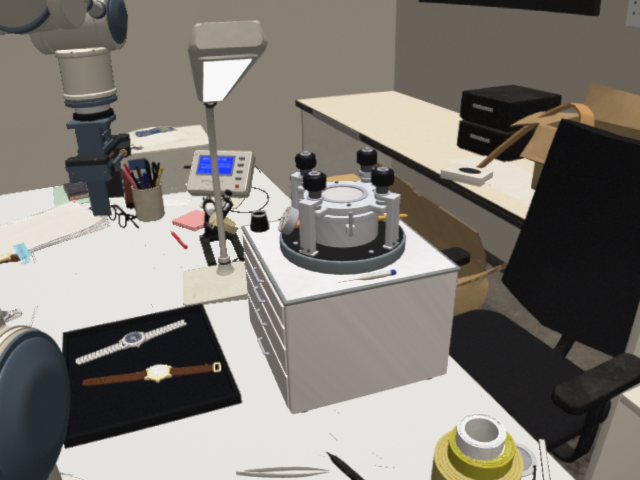

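The top view shows the knobs near (278,128), (346,146), (330,211), (261,195), and the gauge at (290,238). The watch head is at (244,128), the loupe at (230,254) and the driver at (377,200). The lamp arm crosses below the tester in the picture. The side view agrees with this.

```bash
python3 - <<'E'
from h import *
D=np.load("pics/top0.npz"); p,d=D["p"],D["d"]
m,V,f=cam("top"); R=V[:3,:3]
def world(u,v,dep):
    o,r=ray("top",u,v); return o+r*dep   # r has unit depth
P=[];uv=[]
for v in range(90,280):
    for u in range(210,400):
        if d[v,u]>0: P.append(world(u,v,d[v,u])); uv.append((u,v))
P=np.array(P);uv=np.array(uv)
K=[]
for c in [(278,128),(346,146),(330,211),(261,195)]:
    s=(np.hypot(*(uv-c).T)<18)&(P[:,2]>0.345)&(P[:,2]<0.366)
    q=P[s]; 
    (x,y),r=cv2.minEnclosingCircle(q[:,:2].astype(np.float32))
    # dark mask centroid of top disc on plane
    pl=np.array([on_plane("top",u,v,0.3555)[:2] for u,v in uv[s]])
    (x2,y2),r2=cv2.minEnclosingCircle(pl.astype(np.float32))
    K.append((x2,y2)); print(c,s.sum(),np.percentile(q[:,2],[5,50,95]).round(4),(x,y,r),(x2,y2,r2),q[:,:2].mean(0))
K=np.array(K); c=K.mean(0); print("centre",c, [ (np.hypot(*(k-c)),np.degrees(np.arctan2(*(k-c)[::-1]))) for k in K])
print("gauge",on_plane("top",290,238,0.28)[:2]-c)
E
```

```text
Traceback (most recent call last):
  File "h.py", line 7, in ray
    m,V,f=cam(n); a=np.array([(u-m["cx"])/f,(v-m["cy"])/f]); b=a.copy()
          ~~~^^^
  File "h.py", line 4, in cam
    m=eyes.camera_model(n); V=np.array(m["view"]); f=240/np.tan(np.radians(m["vertical_fov"])/2)
ValueError: time passes only in moves, steps and waits
```

```bash
sed -i 's/^def cam/import functools\n@functools.cache\ndef cam/' h.py; python3 - <<'E'
from h import *
D=np.load("pics/top0.npz"); p,d=D["p"],D["d"]
def world(u,v,dep):
    o,r=ray("top",u,v); return o+r*dep
P=[];uv=[]
for v in range(90,280):
    for u in range(210,400):
        if d[v,u]>0: P.append(world(u,v,d[v,u])); uv.append((u,v))
P=np.array(P);uv=np.array(uv)
K=[]
for c in [(278,128),(346,146),(330,211),(261,195)]:
    s=(np.hypot(*(uv-c).T)<18)&(P[:,2]>0.345)&(P[:,2]<0.366)
    q=P[s]
    (x,y),r=cv2.minEnclosingCircle(q[:,:2].astype(np.float32))
    pl=np.array([on_plane("top",u,v,0.3555)[:2] for u,v in uv[s]])
    (x2,y2),r2=cv2.minEnclosingCircle(pl.astype(np.float32))
    K.append((x2,y2)); print(c,s.sum(),np.percentile(q[:,2],[5,50,95]).round(4),np.round((x,y,r,x2,y2,r2),4),q[:,:2].mean(0).round(4))
K=np.array(K); c=K.mean(0); print("centre",c, [ (np.hypot(*(k-c)),np.degrees(np.arctan2(*(k-c)[::-1]))) for k in K])
print("gauge",on_plane("top",290,238,0.28)[:2]-c)
E
```

```text
(278, 128) 416 [0.3483 0.3554 0.3589] [0.5951 0.2712 0.0168 0.5933 0.2714 0.0176] [0.5934 0.2711]
(346, 146) 423 [0.349  0.3554 0.3583] [0.5715 0.1755 0.0166 0.5697 0.1751 0.0178] [0.5699 0.1758]
(330, 211) 431 [0.3507 0.3558 0.3589] [0.4755 0.1992 0.0167 0.474  0.1993 0.0171] [0.4745 0.1993]
(261, 195) 433 [0.3503 0.3555 0.3585] [0.4995 0.295  0.0169 0.4983 0.2941 0.0175] [0.498  0.2945]
centre [0.53379985 0.23496651] [(np.float64(0.06972794469747531), np.float64(31.475302687059152)), (np.float64(0.06979474076591521), np.float64(-59.05422019968312)), (np.float64(0.0696221144424492), np.float64(-149.2174074058384)), (np.float64(0.06895211289662391), np.float64(121.03147974666122))]
gauge [-0.08273004  0.01965492]
```

arm_command(
  increments=[
    {"dz": -0.04,"wz": -7,"hand": 0.6},
    {"dz": -0.04,"wz": -7},
    {"dz": -0.04,"wz": -7},
    {"dz": -0.04,"wz": -7},
    {"dz": -0.04,"wz": -7},
  ],
  force=55,
)

```text
validation failed for argument at $.in...
```

arm_command(
  increments=[
    {"dz": -0.04,"wz": -7},
    {"dz": -0.04,"wz": -7},
    {"dz": -0.04,"wz": -7},
    {"dz": -0.04,"wz": -2},
    {},
  ],
)

```text
validation failed for argument at $.in...
```

arm_command(
  increments=[
    {"dx": 0,"dy": 0,"dz": -0.04,"wx": 0,"wy": 0,"wz": -7,"hand": 0.6},
  ],
  force=55,
)

```text
time: 0.18
eef_pos: [0.194, 0.5906, 0.2663]
tool_rot: [-0.002, 0.099, 0.995, -0.006]
contact_force: [1.0, -0.2, -1.4]
finger_gap: 0.954
gripper_force: 0.0
```

arm_command(
  increments=[
    {"dx": 0,"dy": 0,"dz": -0.04,"wx": 0,"wy": 0,"wz": -7,"hand": 0.6},
    {"dx": 0,"dy": 0,"dz": -0.04,"wx": 0,"wy": 0,"wz": -7,"hand": 0.6},
    {"dx": 0,"dy": 0,"dz": -0.04,"wx": 0,"wy": 0,"wz": -7,"hand": 0.6},
    {"dx": 0,"dy": 0,"dz": -0.04,"wx": 0,"wy": 0,"wz": -7,"hand": 0.6},
    {"dx": 0,"dy": 0,"dz": -0.04,"wx": 0,"wy": 0,"wz": -7,"hand": 0.6},
  ],
)

```text
time: 0.6
eef_pos: [0.195, 0.5931, 0.4748]
tool_rot: [-0.0, -0.209, 0.978, -0.0]
contact_force: [0.4, 0.9, 0.1]
finger_gap: 0.611
gripper_force: 0.0
```

arm_command(
  increments=[
    {"dx": 0,"dy": 0,"dz": -0.04,"wx": 0,"wy": 0,"wz": -7,"hand": 0.6},
    {"dx": 0,"dy": 0,"dz": -0.04,"wx": 0,"wy": 0,"wz": -7,"hand": 0.6},
    {"dx": 0,"dy": 0,"dz": -0.04,"wx": 0,"wy": 0,"wz": -7,"hand": 0.6},
    {"dx": 0,"dy": 0,"dz": -0.04,"wx": 0,"wy": 0,"wz": -2,"hand": 0.6},
    {"dx": 0,"dy": 0,"dz": 0,"wx": 0,"wy": 0,"wz": 0,"hand": 0.6},
  ],
)

```text
time: 1.02
eef_pos: [0.1954, 0.5939, 0.6368]
tool_rot: [0.004, -0.397, 0.918, 0.004]
contact_force: [0.6, -0.0, 0.7]
finger_gap: 0.602
gripper_force: 0.0
```

```bash
cat >> h.py <<'E'
import sys
KN={1:(.5944,.2713),2:(.4982,.2949),3:(.4746,.1987),4:(.5708,.1751)}
from scipy.spatial.transform import Rotation as Ro
def st(k=None):
    s=arm.sense(); w,x,y,z=s["tool_rot"]; R=Ro.from_quat([x,y,z,w]).as_matrix()
    h=np.degrees(np.arctan2(R[1,1],R[0,1]))
    print("t%.2f"%s["time"],"p",s["eef_pos"].round(4),"head %.2f"%h,"tilt",(R[:2,2]).round(3),"q",s["q"].round(2),"gap %.3f gf %.1f"%(s["finger_gap"],s["gripper_force"]))
    print("F",s["contact_force"].round(2),"M",s["ft_torque"].round(4),"tau6 %.4f"%s["tau"][5])
    if k:
        d=np.array([*KN[k],.347])-s["eef_pos"]; print("to knob",k,"tool d",(R.T@d).round(4))
E
python3 -c "from h import *;st(1)"
```

```text
t1.02 p [0.1954 0.5939 0.6368] head 136.75 tilt [0.005 0.011] q [ 1.16  0.44  0.38  0.    2.31 -1.23] gap 0.602 gf 0.0
F [ 0.6  -0.04  0.68] M [ 0.0724  0.0854 -0.0276] tau6 -1.9811
to knob 1 tool d [-0.0352 -0.5128  0.2882]
```

arm_command(
  increments=[
    {"dx": -0.0027,"dy": -0.0394,"dz": 0,"wx": 0,"wy": 0,"wz": 0,"hand": 0.6},
    {"dx": -0.0027,"dy": -0.0394,"dz": 0,"wx": 0,"wy": 0,"wz": 0,"hand": 0.6},
    {"dx": -0.0027,"dy": -0.0394,"dz": 0,"wx": 0,"wy": 0,"wz": 0,"hand": 0.6},
    {"dx": -0.0027,"dy": -0.0394,"dz": 0,"wx": 0,"wy": 0,"wz": 0,"hand": 0.6},
    {"dx": -0.0027,"dy": -0.0394,"dz": 0,"wx": 0,"wy": 0,"wz": 0,"hand": 0.6},
  ],
)

```text
time: 1.43
eef_pos: [0.3489, 0.467, 0.6287]
tool_rot: [-0.0, -0.396, 0.918, -0.0]
contact_force: [0.7, 1.2, 0.2]
finger_gap: 0.599
gripper_force: 0.0
```

arm_command(
  increments=[
    {"dx": -0.0027,"dy": -0.0394,"dz": 0,"wx": 0,"wy": 0,"wz": 0,"hand": 0.6},
    {"dx": -0.0027,"dy": -0.0394,"dz": 0,"wx": 0,"wy": 0,"wz": 0,"hand": 0.6},
    {"dx": -0.0027,"dy": -0.0394,"dz": 0,"wx": 0,"wy": 0,"wz": 0,"hand": 0.6},
    {"dx": -0.0027,"dy": -0.0394,"dz": 0,"wx": 0,"wy": 0,"wz": 0,"hand": 0.6},
    {"dx": -0.0027,"dy": -0.0394,"dz": 0,"wx": 0,"wy": 0,"wz": 0,"hand": 0.6},
  ],
)

```text
time: 1.85
eef_pos: [0.5014, 0.3413, 0.6288]
tool_rot: [-0.0, -0.395, 0.919, -0.0]
contact_force: [0.3, 0.6, -0.1]
finger_gap: 0.599
gripper_force: 0.0
```

arm_command(
  increments=[
    {"dx": -0.0027,"dy": -0.0394,"dz": 0,"wx": 0,"wy": 0,"wz": 0,"hand": 0.6},
    {"dx": -0.0027,"dy": -0.0394,"dz": 0,"wx": 0,"wy": 0,"wz": 0,"hand": 0.6},
    {"dx": -0.0027,"dy": -0.0394,"dz": 0.03,"wx": 0,"wy": 0,"wz": 0,"hand": 0.6},
    {"dx": 0,"dy": 0,"dz": 0.04,"wx": 0,"wy": 0,"wz": 0,"hand": 0.6},
    {"dx": 0,"dy": 0,"dz": 0.04,"wx": 0,"wy": 0,"wz": 0,"hand": 0.6},
  ],
)

```text
time: 2.27
eef_pos: [0.5885, 0.2699, 0.5227]
tool_rot: [0.0, -0.394, 0.919, -0.0]
contact_force: [1.8, 0.8, 0.1]
finger_gap: 0.599
gripper_force: 0.0
```

arm_command(
  increments=[
    {"dx": 0,"dy": 0,"dz": 0.04,"wx": 0,"wy": 0,"wz": 0,"hand": 0.6},
    {"dx": 0,"dy": 0,"dz": 0.03,"wx": 0,"wy": 0,"wz": 0,"hand": 0.6},
    {"dx": 0,"dy": 0,"dz": 0,"wx": 0,"wy": 0,"wz": 0,"hand": 0.6},
    {"dx": 0,"dy": 0,"dz": 0,"wx": 0,"wy": 0,"wz": 0,"hand": 0.6},
  ],
)

```text
time: 2.6
eef_pos: [0.5864, 0.2714, 0.4545]
tool_rot: [-0.001, -0.395, 0.919, 0.0]
contact_force: [-0.3, 0.1, 0.8]
finger_gap: 0.6
gripper_force: 0.0
```

```bash
python3 -c "
from h import *
st(1)
for n in('top','side'):
    p,d=eyes.read_camera(n); cv2.imwrite(f'pics/{n}1.png',p[:,:,::-1])
a=cv2.imread('pics/top1.png')[80:320,180:420];b=cv2.imread('pics/side1.png')[80:320,180:500]
cv2.imwrite('pics/c1.png',cv2.resize(np.hstack([a,b]),None,fx=1.4,fy=1.4))"
```

```text
t2.60 p [0.5864 0.2714 0.4545] head 136.58 tilt [-0.003 -0.001] q [ 0.34  0.42  0.89 -0.    1.84 -2.04] gap 0.600 gf 0.0
F [-0.26  0.1   0.76] M [0.0047 0.0967 0.0227] tau6 0.0062
to knob 1 tool d [-0.0057 -0.006   0.1075]
```

View pics/c1.png

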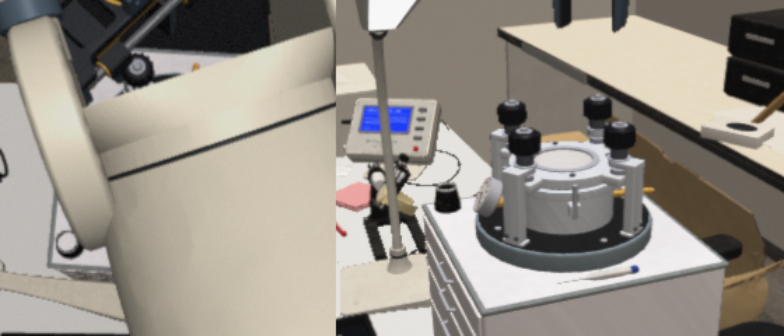

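The side crop shows the fingertips at (563,20) and (620,25), straddling knob1 at (597,107). In the top crop the arm hides the tester. I'll correct by 6 mm, go down and grip.

arm_command(
  increments=[
    {"dx": -0.0057,"dy": -0.006,"dz": 0.02,"wx": 0,"wy": 0,"wz": 0,"hand": 0.6},
    {"dx": 0,"dy": 0,"dz": 0.03,"wx": 0,"wy": 0,"wz": 0,"hand": 0.6},
    {"dx": 0,"dy": 0,"dz": 0.03,"wx": 0,"wy": 0,"wz": 0,"hand": 0.6},
    {"dx": 0,"dy": 0,"dz": 0.0275,"wx": 0,"wy": 0,"wz": 0,"hand": 0.6},
    {"dx": 0,"dy": 0,"dz": 0,"wx": 0,"wy": 0,"wz": 0,"hand": 0.6},
  ],
)

```text
time: 3.12
eef_pos: [0.5945, 0.2714, 0.3445]
tool_rot: [-0.002, -0.395, 0.918, 0.0]
contact_force: [-1.3, 0.0, -0.6]
finger_gap: 0.6
gripper_force: 0.0
```

arm_command(
  increments=[
    {"dx": 0,"dy": 0,"dz": 0,"wx": 0,"wy": 0,"wz": 0,"hand": 0.0},
    {"dx": 0,"dy": 0,"dz": 0,"wx": 0,"wy": 0,"wz": 0,"hand": 0.0},
    {"dx": 0,"dy": 0,"dz": 0,"wx": 0,"wy": 0,"wz": 0,"hand": 0.0},
    {"dx": 0,"dy": 0,"dz": 0,"wx": 0,"wy": 0,"wz": 0,"hand": 0.0},
  ],
)

```text
time: 3.45
eef_pos: [0.5963, 0.2717, 0.3499]
tool_rot: [0.002, -0.395, 0.918, -0.0]
contact_force: [0.6, -0.2, 10.9]
finger_gap: 0.35
gripper_force: 55.0
```

```bash
python3 -c "
from h import *
st(1)"
```

```text
t3.45 p [0.5963 0.2717 0.3499] head 136.58 tilt [0.004 0.001] q [ 0.34  0.46  1.09 -0.    1.59 -2.05] gap 0.350 gf 55.0
F [ 0.63 -0.22 10.89] M [0.0704 0.0048 0.021 ] tau6 0.0136
to knob 1 tool d [0.0016 0.0011 0.0029]
```

arm_command(
  increments=[
    {"dx": 0,"dy": 0,"dz": 0,"wx": 0,"wy": 0,"wz": 5,"hand": 0.0},
    {"dx": 0,"dy": 0,"dz": 0,"wx": 0,"wy": 0,"wz": 4,"hand": 0.0},
    {"dx": 0,"dy": 0,"dz": 0,"wx": 0,"wy": 0,"wz": 0,"hand": 0.0},
    {"dx": 0,"dy": 0,"dz": 0,"wx": 0,"wy": 0,"wz": 0,"hand": 0.0},
    {"dx": 0,"dy": 0,"dz": 0,"wx": 0,"wy": 0,"wz": 0,"hand": 0.0},
  ],
)

```text
time: 3.87
eef_pos: [0.596, 0.2719, 0.35]
tool_rot: [0.002, -0.322, 0.947, 0.0]
contact_force: [0.1, 0.8, 8.8]
finger_gap: 0.357
gripper_force: 55.0
```

```bash
python3 -c "
from h import *
st()"
```

```text
t3.87 p [0.596  0.2719 0.35  ] head 127.58 tilt [0.004 0.002] q [ 0.34  0.46  1.09  0.    1.59 -1.89] gap 0.357 gf 55.0
F [0.08 0.84 8.78] M [ 0.1641 -0.0138 -0.1954] tau6 -0.1792
```

arm_command(
  increments=[
    {"dx": 0,"dy": 0,"dz": 0,"wx": 0,"wy": 0,"wz": 6,"hand": 0.0},
    {"dx": 0,"dy": 0,"dz": 0,"wx": 0,"wy": 0,"wz": 0,"hand": 0.0},
    {"dx": 0,"dy": 0,"dz": 0,"wx": 0,"wy": 0,"wz": 0,"hand": 0.0},
    {"dx": 0,"dy": 0,"dz": 0,"wx": 0,"wy": 0,"wz": 0,"hand": 0.0},
  ],
)

```text
time: 4.2
eef_pos: [0.5959, 0.2721, 0.3499]
tool_rot: [0.002, -0.272, 0.962, 0.0]
contact_force: [-0.5, 1.7, 8.7]
finger_gap: 0.355
gripper_force: 55.0
```

```bash
python3 -c "
from h import *
st()"
```

```text
t4.20 p [0.5959 0.2721 0.3499] head 121.59 tilt [0.004 0.002] q [ 0.34  0.46  1.09  0.    1.59 -1.79] gap 0.355 gf 55.0
F [-0.49  1.71  8.66] M [ 0.3989  0.0989 -0.2293] tau6 -0.1508
```

arm_command(
  increments=[
    {"dx": 0,"dy": 0,"dz": 0,"wx": 0,"wy": 0,"wz": 6,"hand": 0.0},
    {"dx": 0,"dy": 0,"dz": 0,"wx": 0,"wy": 0,"wz": 0,"hand": 0.0},
    {"dx": 0,"dy": 0,"dz": 0,"wx": 0,"wy": 0,"wz": 0,"hand": 0.0},
    {"dx": 0,"dy": 0,"dz": 0,"wx": 0,"wy": 0,"wz": 0,"hand": 0.0},
  ],
)

```text
time: 4.53
eef_pos: [0.5958, 0.2723, 0.3499]
tool_rot: [0.002, -0.222, 0.975, 0.001]
contact_force: [-0.6, 2.8, 9.2]
finger_gap: 0.35
gripper_force: 55.0
```

```bash
python3 -c "
from h import *
st()"
```

```text
t4.53 p [0.5958 0.2723 0.3499] head 115.60 tilt [0.004 0.002] q [ 0.34  0.46  1.09  0.    1.59 -1.68] gap 0.350 gf 55.0
F [-0.56  2.76  9.16] M [ 0.5116  0.2089 -0.1793] tau6 -0.1475
```

```bash
cat >> h.py <<'E'
def feel(n=3):
    L=[]
    for i in range(n+1):
        s=arm.sense(); L.append([s["ft_torque"][2],s["tau"][5]])
        if i<n: eyes.read_camera("top")
    w,x,y,z=s["tool_rot"]; R=Ro.from_quat([x,y,z,w]).as_matrix()
    L=np.array(L); print("t%.2f head %.2f gf %.0f"%(s["time"],np.degrees(np.arctan2(R[1,1],R[0,1])),s["gripper_force"]),"Mz",L[:,0].round(3),"%.4f"%L[:,0].mean(),"tau6",L[:,1].round(3),"F",s["contact_force"].round(1))
E
python3 -c "
from h import *
feel()"
```

```text
t4.68 head 115.60 gf 55 Mz [-0.179 -0.211 -0.239 -0.218] -0.2118 tau6 [-0.147 -0.214 -0.23  -0.233] F [-1.3  3.3  9.7]
```

arm_command(
  increments=[
    {"dx": 0,"dy": 0,"dz": 0,"wx": 0,"wy": 0,"wz": 6,"hand": 0.0},
    {"dx": 0,"dy": 0,"dz": 0,"wx": 0,"wy": 0,"wz": 0,"hand": 0.0},
    {"dx": 0,"dy": 0,"dz": 0,"wx": 0,"wy": 0,"wz": 0,"hand": 0.0},
  ],
)

```text
time: 4.93
eef_pos: [0.5958, 0.2725, 0.35]
tool_rot: [0.002, -0.17, 0.985, 0.001]
contact_force: [-0.7, 3.5, 8.0]
finger_gap: 0.35
gripper_force: 55.0
```

```bash
python3 -c "
from h import *
feel()"
```

```text
t5.08 head 109.61 gf 55 Mz [-0.258 -0.235 -0.239 -0.21 ] -0.2355 tau6 [ 0.589 -0.009 -0.177 -0.219] F [-2.9  4.1  8.9]
```

arm_command(
  increments=[
    {"dx": 0,"dy": 0,"dz": 0,"wx": 0,"wy": 0,"wz": 6,"hand": 0.0},
    {"dx": 0,"dy": 0,"dz": 0,"wx": 0,"wy": 0,"wz": 0,"hand": 0.0},
    {"dx": 0,"dy": 0,"dz": 0,"wx": 0,"wy": 0,"wz": 0,"hand": 0.0},
    {"dx": 0,"dy": 0,"dz": 0,"wx": 0,"wy": 0,"wz": 0,"hand": 0.0},
  ],
)

```text
time: 5.42
eef_pos: [0.5957, 0.2727, 0.35]
tool_rot: [0.002, -0.119, 0.993, 0.001]
contact_force: [-1.5, 5.9, 8.6]
finger_gap: 0.349
gripper_force: 55.0
```

```bash
python3 -c "
from h import *
feel()"
```

```text
t5.57 head 103.62 gf 55 Mz [-0.243 -0.236 -0.228 -0.209] -0.2289 tau6 [-0.141 -0.208 -0.224 -0.227] F [-1.6  6.4  8.6]
```

arm_command(
  increments=[
    {"dx": 0,"dy": 0,"dz": 0,"wx": 0,"wy": 0,"wz": 6,"hand": 0.0},
    {"dx": 0,"dy": 0,"dz": 0,"wx": 0,"wy": 0,"wz": 0,"hand": 0.0},
    {"dx": 0,"dy": 0,"dz": 0,"wx": 0,"wy": 0,"wz": 0,"hand": 0.0},
    {"dx": 0,"dy": 0,"dz": 0,"wx": 0,"wy": 0,"wz": 0,"hand": 0.0},
  ],
)

```text
time: 5.9
eef_pos: [0.5957, 0.2729, 0.35]
tool_rot: [0.002, -0.066, 0.998, 0.001]
contact_force: [-2.5, 7.0, 8.7]
finger_gap: 0.345
gripper_force: 55.0
```

```bash
python3 -c "
from h import *
feel()"
```

```text
t6.05 head 97.63 gf 55 Mz [-0.231 -0.22  -0.21  -0.243] -0.2260 tau6 [-0.138 -0.205 -0.22  -0.224] F [-2.8  6.3  8.3]
```

arm_command(
  increments=[
    {"dx": 0,"dy": 0,"dz": 0,"wx": 0,"wy": 0,"wz": 6,"hand": 0.0},
    {"dx": 0,"dy": 0,"dz": 0,"wx": 0,"wy": 0,"wz": 0,"hand": 0.0},
    {"dx": 0,"dy": 0,"dz": 0,"wx": 0,"wy": 0,"wz": 0,"hand": 0.0},
    {"dx": 0,"dy": 0,"dz": 0,"wx": 0,"wy": 0,"wz": 0,"hand": 0.0},
  ],
)

```text
time: 6.38
eef_pos: [0.5957, 0.2731, 0.35]
tool_rot: [0.002, -0.014, 1.0, 0.002]
contact_force: [-1.6, 9.2, 9.0]
finger_gap: 0.352
gripper_force: 55.0
```

```bash
python3 -c "
from h import *
feel()"
```

```text
t6.53 head 91.64 gf 55 Mz [-0.259 -0.196 -0.21  -0.275] -0.2351 tau6 [-0.135 -0.202 -0.217 -0.221] F [-2.6  8.3  9.1]
```

arm_command(
  increments=[
    {"dx": 0,"dy": 0,"dz": 0,"wx": 0,"wy": 0,"wz": 6,"hand": 0.0},
    {"dx": 0,"dy": 0,"dz": 0,"wx": 0,"wy": 0,"wz": 0,"hand": 0.0},
    {"dx": 0,"dy": 0,"dz": 0,"wx": 0,"wy": 0,"wz": 0,"hand": 0.0},
    {"dx": 0,"dy": 0,"dz": 0,"wx": 0,"wy": 0,"wz": 0,"hand": 0.0},
  ],
)

```text
time: 6.87
eef_pos: [0.5957, 0.2733, 0.35]
tool_rot: [0.002, 0.038, 0.999, 0.002]
contact_force: [-2.3, 10.4, 8.3]
finger_gap: 0.348
gripper_force: 55.0
```

```bash
python3 -c "
from h import *
feel()"
```

```text
t7.02 head 85.64 gf 55 Mz [-0.167 -0.235 -0.224 -0.218] -0.2111 tau6 [-0.132 -0.199 -0.215 -0.218] F [-1.7  9.5  8.4]
```

arm_command(
  increments=[
    {"dx": 0,"dy": 0,"dz": 0,"wx": 0,"wy": 0,"wz": 6,"hand": 0.0},
    {"dx": 0,"dy": 0,"dz": 0,"wx": 0,"wy": 0,"wz": 0,"hand": 0.0},
    {"dx": 0,"dy": 0,"dz": 0,"wx": 0,"wy": 0,"wz": 0,"hand": 0.0},
    {"dx": 0,"dy": 0,"dz": 0,"wx": 0,"wy": 0,"wz": 0,"hand": 0.0},
  ],
)

```text
time: 7.35
eef_pos: [0.5957, 0.2735, 0.35]
tool_rot: [0.002, 0.09, 0.996, 0.002]
contact_force: [-2.5, 11.0, 8.9]
finger_gap: 0.353
gripper_force: 55.0
```

```bash
python3 -c "
from h import *
feel()"
```

```text
t7.50 head 79.65 gf 55 Mz [-0.174 -0.223 -0.115 -0.219] -0.1828 tau6 [-0.127 -0.194 -0.21  -0.213] F [-1.9 11.2  7.3]
```

arm_command(
  increments=[
    {"dx": 0,"dy": 0,"dz": 0,"wx": 0,"wy": 0,"wz": 6,"hand": 0.0},
    {"dx": 0,"dy": 0,"dz": 0,"wx": 0,"wy": 0,"wz": 0,"hand": 0.0},
    {"dx": 0,"dy": 0,"dz": 0,"wx": 0,"wy": 0,"wz": 0,"hand": 0.0},
    {"dx": 0,"dy": 0,"dz": 0,"wx": 0,"wy": 0,"wz": 0,"hand": 0.0},
  ],
)

```text
time: 7.83
eef_pos: [0.5958, 0.2737, 0.35]
tool_rot: [0.002, 0.142, 0.99, 0.002]
contact_force: [-1.3, 13.0, 6.4]
finger_gap: 0.353
gripper_force: 55.0
```

```bash
python3 -c "
from h import *
feel()"
```

```text
t7.98 head 73.66 gf 55 Mz [-0.175 -0.198 -0.204 -0.182] -0.1896 tau6 [-0.106 -0.173 -0.188 -0.192] F [ 0.3 12.6  8.1]
```

tau6, read the same way each time, is clean. There was a free-running trend, and the foot touched at heading ≈80. It is now about 10 N, so 12-13° more gives about 32 N.

arm_command(
  increments=[
    {"dx": 0,"dy": 0,"dz": 0,"wx": 0,"wy": 0,"wz": 6.5,"hand": 0.0},
    {"dx": 0,"dy": 0,"dz": 0,"wx": 0,"wy": 0,"wz": 6,"hand": 0.0},
    {"dx": 0,"dy": 0,"dz": 0,"wx": 0,"wy": 0,"wz": 0,"hand": 0.0},
    {"dx": 0,"dy": 0,"dz": 0,"wx": 0,"wy": 0,"wz": 0,"hand": 0.0},
    {"dx": 0,"dy": 0,"dz": 0,"wx": 0,"wy": 0,"wz": 0,"hand": 0.0},
  ],
)

```text
time: 8.4
eef_pos: [0.5959, 0.274, 0.35]
tool_rot: [0.001, 0.249, 0.969, 0.003]
contact_force: [0.2, 15.2, 6.1]
finger_gap: 0.353
gripper_force: 55.0
```

```bash
python3 -c "
from h import *
feel();st(3)"
```

```text
t8.55 head 61.18 gf 55 Mz [-0.154 -0.084 -0.125 -0.15 ] -0.1281 tau6 [-0.059 -0.132 -0.149 -0.153] F [-0.4 15.8  6.9]
t8.55 p [0.5959 0.274  0.35  ] head 61.18 tilt [0.004 0.005] q [ 0.34  0.46  1.09  0.    1.59 -0.73] gap 0.345 gf 55.0
F [-0.38 15.79  6.85] M [ 2.7635 -0.0367 -0.1496] tau6 -0.1533
to knob 3 tool d [ 0.07   -0.1245  0.0021]
```

arm_command(
  increments=[
    {"dx": 0,"dy": 0,"dz": 0,"wx": 0,"wy": 0,"wz": 0,"hand": 0.6},
    {"dx": 0,"dy": 0,"dz": 0,"wx": 0,"wy": 0,"wz": 0,"hand": 0.6},
    {"dx": 0,"dy": 0,"dz": -0.03,"wx": 0,"wy": 0,"wz": 0,"hand": 0.6},
    {"dx": 0,"dy": 0,"dz": -0.04,"wx": 0,"wy": 0,"wz": 0,"hand": 0.6},
    {"dx": 0.014,"dy": -0.025,"dz": 0,"wx": 0,"wy": 0,"wz": 0,"hand": 0.6},
  ],
)

```text
time: 8.97
eef_pos: [0.5764, 0.2586, 0.4264]
tool_rot: [0.006, 0.25, 0.968, 0.004]
contact_force: [2.2, 0.5, 1.8]
finger_gap: 0.595
gripper_force: 0.0
```

arm_command(
  increments=[
    {"dx": 0.014,"dy": -0.025,"dz": 0,"wx": 0,"wy": 0,"wz": 0,"hand": 0.6},
    {"dx": 0.014,"dy": -0.025,"dz": 0,"wx": 0,"wy": 0,"wz": 0,"hand": 0.6},
    {"dx": 0.014,"dy": -0.025,"dz": 0,"wx": 0,"wy": 0,"wz": 0,"hand": 0.6},
    {"dx": 0.014,"dy": -0.0245,"dz": 0,"wx": 0,"wy": 0,"wz": 0,"hand": 0.6},
    {"dx": 0,"dy": 0,"dz": 0,"wx": 0,"wy": 0,"wz": -7,"hand": 0.6},
  ],
)

```text
time: 9.38
eef_pos: [0.4702, 0.1944, 0.419]
tool_rot: [0.0, 0.192, 0.981, -0.0]
contact_force: [0.7, 0.3, 1.0]
finger_gap: 0.602
gripper_force: 0.0
```

arm_command(
  increments=[
    {"dx": 0,"dy": 0,"dz": 0,"wx": 0,"wy": 0,"wz": -7,"hand": 0.6},
    {"dx": 0,"dy": 0,"dz": 0,"wx": 0,"wy": 0,"wz": -7,"hand": 0.6},
    {"dx": 0,"dy": 0,"dz": 0,"wx": 0,"wy": 0,"wz": -7,"hand": 0.6},
    {"dx": 0,"dy": 0,"dz": 0,"wx": 0,"wy": 0,"wz": -7,"hand": 0.6},
    {"dx": 0,"dy": 0,"dz": 0,"wx": 0,"wy": 0,"wz": -7,"hand": 0.6},
  ],
)

```text
time: 9.8
eef_pos: [0.4737, 0.1962, 0.4182]
tool_rot: [0.0, -0.117, 0.993, -0.0]
contact_force: [0.1, -0.8, -0.1]
finger_gap: 0.597
gripper_force: 0.0
```

arm_command(
  increments=[
    {"dx": 0,"dy": 0,"dz": 0,"wx": 0,"wy": 0,"wz": -7,"hand": 0.6},
    {"dx": 0,"dy": 0,"dz": 0,"wx": 0,"wy": 0,"wz": -7,"hand": 0.6},
    {"dx": 0,"dy": 0,"dz": 0,"wx": 0,"wy": 0,"wz": -7,"hand": 0.6},
    {"dx": 0,"dy": 0,"dz": 0,"wx": 0,"wy": 0,"wz": -6,"hand": 0.6},
    {"dx": 0,"dy": 0,"dz": 0,"wx": 0,"wy": 0,"wz": 0,"hand": 0.6},
  ],
)

```text
time: 10.22
eef_pos: [0.4738, 0.1963, 0.4181]
tool_rot: [0.0, -0.345, 0.939, -0.0]
contact_force: [-0.4, 0.1, 0.7]
finger_gap: 0.601
gripper_force: 0.0
```

```bash
python3 -c "
from h import *
st(3)"
```

```text
t10.22 p [0.4738 0.1963 0.4181] head 130.39 tilt [0.001 0.   ] q [ 0.28  0.2   1.3  -0.    1.64 -2.  ] gap 0.601 gf 0.0
F [-0.41  0.1   0.71] M [0.0555 0.01   0.0615] tau6 -4.0438
to knob 3 tool d [-0.0022  0.0014  0.0711]
```

arm_command(
  increments=[
    {"dx": -0.0022,"dy": 0.0014,"dz": 0.02,"wx": 0,"wy": 0,"wz": 0,"hand": 0.6},
    {"dx": 0,"dy": 0,"dz": 0.03,"wx": 0,"wy": 0,"wz": 0,"hand": 0.6},
    {"dx": 0,"dy": 0,"dz": 0.021,"wx": 0,"wy": 0,"wz": 0,"hand": 0.6},
    {"dx": 0,"dy": 0,"dz": 0,"wx": 0,"wy": 0,"wz": 0,"hand": 0.6},
  ],
)

```text
time: 10.55
eef_pos: [0.4729, 0.1983, 0.3432]
tool_rot: [-0.003, -0.341, 0.94, 0.0]
contact_force: [0.9, -0.9, -0.6]
finger_gap: 0.599
gripper_force: 0.0
```

arm_command(
  increments=[
    {"dx": 0,"dy": 0,"dz": 0,"wx": 0,"wy": 0,"wz": 0,"hand": 0.0},
    {"dx": 0,"dy": 0,"dz": 0,"wx": 0,"wy": 0,"wz": 0,"hand": 0.0},
    {"dx": 0,"dy": 0,"dz": 0,"wx": 0,"wy": 0,"wz": 0,"hand": 0.0},
    {"dx": 0,"dy": 0,"dz": 0,"wx": 0,"wy": 0,"wz": 0,"hand": 0.0},
  ],
)

```text
time: 10.88
eef_pos: [0.4755, 0.1987, 0.348]
tool_rot: [0.002, -0.342, 0.94, -0.001]
contact_force: [0.4, -2.8, 5.3]
finger_gap: 0.352
gripper_force: 55.0
```

```bash
python3 -c "
from h import *
st(3)"
```

```text
t10.88 p [0.4755 0.1987 0.348 ] head 130.04 tilt [ 0.003 -0.   ] q [ 0.28  0.24  1.43 -0.    1.47 -1.99] gap 0.352 gf 55.0
F [ 0.42 -2.81  5.26] M [-0.3608  0.1731 -0.0498] tau6 0.0365
to knob 3 tool d [0.0007 0.0006 0.001 ]
```

arm_command(
  increments=[
    {"dx": 0,"dy": 0,"dz": 0,"wx": 0,"wy": 0,"wz": 4,"hand": 0.0},
    {"dx": 0,"dy": 0,"dz": 0,"wx": 0,"wy": 0,"wz": 6,"hand": 0.0},
    {"dx": 0,"dy": 0,"dz": 0,"wx": 0,"wy": 0,"wz": 0,"hand": 0.0},
    {"dx": 0,"dy": 0,"dz": 0,"wx": 0,"wy": 0,"wz": 0,"hand": 0.0},
    {"dx": 0,"dy": 0,"dz": 0,"wx": 0,"wy": 0,"wz": 0,"hand": 0.0},
  ],
)

```text
time: 11.3
eef_pos: [0.4752, 0.1991, 0.348]
tool_rot: [0.001, -0.259, 0.966, 0.0]
contact_force: [0.1, -0.5, 6.7]
finger_gap: 0.353
gripper_force: 55.0
```

```bash
python3 -c "
from h import *
feel()"
```

```text
t11.45 head 120.05 gf 55 Mz [-0.239 -0.246 -0.247 -0.202] -0.2335 tau6 [-0.15  -0.221 -0.238 -0.241] F [-0.1 -0.7  5.9]
```

arm_command(
  increments=[
    {"dx": 0,"dy": 0,"dz": 0,"wx": 0,"wy": 0,"wz": 6,"hand": 0.0},
    {"dx": 0,"dy": 0,"dz": 0,"wx": 0,"wy": 0,"wz": 0,"hand": 0.0},
    {"dx": 0,"dy": 0,"dz": 0,"wx": 0,"wy": 0,"wz": 0,"hand": 0.0},
    {"dx": 0,"dy": 0,"dz": 0,"wx": 0,"wy": 0,"wz": 0,"hand": 0.0},
  ],
)

```text
time: 11.78
eef_pos: [0.475, 0.1994, 0.348]
tool_rot: [0.001, -0.208, 0.978, 0.0]
contact_force: [-0.9, 2.3, 6.6]
finger_gap: 0.355
gripper_force: 55.0
```

```bash
python3 -c "
from h import *
feel()"
```

```text
t11.93 head 114.06 gf 55 Mz [-0.216 -0.246 -0.3   -0.286] -0.2620 tau6 [-0.147 -0.213 -0.229 -0.233] F [-0.1  2.2  7. ]
```

arm_command(
  increments=[
    {"dx": 0,"dy": 0,"dz": 0,"wx": 0,"wy": 0,"wz": 6,"hand": 0.0},
    {"dx": 0,"dy": 0,"dz": 0,"wx": 0,"wy": 0,"wz": 0,"hand": 0.0},
    {"dx": 0,"dy": 0,"dz": 0,"wx": 0,"wy": 0,"wz": 0,"hand": 0.0},
    {"dx": 0,"dy": 0,"dz": 0,"wx": 0,"wy": 0,"wz": 0,"hand": 0.0},
  ],
)

```text
time: 12.27
eef_pos: [0.4749, 0.1997, 0.348]
tool_rot: [0.001, -0.157, 0.988, 0.001]
contact_force: [-2.1, 4.9, 6.4]
finger_gap: 0.349
gripper_force: 55.0
```

```bash
python3 -c "
from h import *
feel()"
```

```text
t12.42 head 108.07 gf 55 Mz [-0.248 -0.296 -0.188 -0.21 ] -0.2355 tau6 [-0.138 -0.205 -0.22  -0.224] F [-1.4  4.7  7.3]
```

arm_command(
  increments=[
    {"dx": 0,"dy": 0,"dz": 0,"wx": 0,"wy": 0,"wz": 6,"hand": 0.0},
    {"dx": 0,"dy": 0,"dz": 0,"wx": 0,"wy": 0,"wz": 0,"hand": 0.0},
    {"dx": 0,"dy": 0,"dz": 0,"wx": 0,"wy": 0,"wz": 0,"hand": 0.0},
    {"dx": 0,"dy": 0,"dz": 0,"wx": 0,"wy": 0,"wz": 0,"hand": 0.0},
  ],
)

```text
time: 12.75
eef_pos: [0.4749, 0.1999, 0.348]
tool_rot: [0.001, -0.105, 0.994, 0.001]
contact_force: [-1.7, 6.3, 7.3]
finger_gap: 0.349
gripper_force: 55.0
```

```bash
python3 -c "
from h import *
feel()"
```

```text
t12.90 head 102.08 gf 55 Mz [-0.226 -0.183 -0.228 -0.186] -0.2060 tau6 [-0.129 -0.196 -0.212 -0.215] F [-2.5  6.5  7.4]
```

arm_command(
  increments=[
    {"dx": 0,"dy": 0,"dz": 0,"wx": 0,"wy": 0,"wz": 6,"hand": 0.0},
    {"dx": 0,"dy": 0,"dz": 0,"wx": 0,"wy": 0,"wz": 0,"hand": 0.0},
    {"dx": 0,"dy": 0,"dz": 0,"wx": 0,"wy": 0,"wz": 0,"hand": 0.0},
    {"dx": 0,"dy": 0,"dz": 0,"wx": 0,"wy": 0,"wz": 0,"hand": 0.0},
  ],
)

```text
time: 13.23
eef_pos: [0.4748, 0.2002, 0.348]
tool_rot: [0.001, -0.053, 0.999, 0.001]
contact_force: [-2.6, 9.7, 6.3]
finger_gap: 0.351
gripper_force: 55.0
```

```bash
python3 -c "
from h import *
feel()"
```

```text
t13.38 head 96.08 gf 55 Mz [-0.207 -0.193 -0.252 -0.166] -0.2044 tau6 [-0.121 -0.188 -0.204 -0.207] F [-3.6  9.9  5.6]
```

arm_command(
  increments=[
    {"dx": 0,"dy": 0,"dz": 0,"wx": 0,"wy": 0,"wz": 6,"hand": 0.0},
    {"dx": 0,"dy": 0,"dz": 0,"wx": 0,"wy": 0,"wz": 0,"hand": 0.0},
    {"dx": 0,"dy": 0,"dz": 0,"wx": 0,"wy": 0,"wz": 0,"hand": 0.0},
    {"dx": 0,"dy": 0,"dz": 0,"wx": 0,"wy": 0,"wz": 0,"hand": 0.0},
  ],
)

```text
time: 13.72
eef_pos: [0.4748, 0.2005, 0.348]
tool_rot: [0.001, -0.001, 1.0, 0.002]
contact_force: [-2.0, 12.6, 6.2]
finger_gap: 0.347
gripper_force: 55.0
```

```bash
python3 -c "
from h import *
feel()"
```

```text
t13.87 head 90.10 gf 55 Mz [-0.18  -0.165 -0.241 -0.262] -0.2119 tau6 [-0.113 -0.18  -0.195 -0.199] F [-3.  12.8  6.4]
```

arm_command(
  increments=[
    {"dx": 0,"dy": 0,"dz": 0,"wx": 0,"wy": 0,"wz": 6,"hand": 0.0},
    {"dx": 0,"dy": 0,"dz": 0,"wx": 0,"wy": 0,"wz": 0,"hand": 0.0},
    {"dx": 0,"dy": 0,"dz": 0,"wx": 0,"wy": 0,"wz": 0,"hand": 0.0},
    {"dx": 0,"dy": 0,"dz": 0,"wx": 0,"wy": 0,"wz": 0,"hand": 0.0},
  ],
)

```text
time: 14.2
eef_pos: [0.4748, 0.2008, 0.348]
tool_rot: [0.001, 0.051, 0.999, 0.002]
contact_force: [-2.0, 14.6, 4.9]
finger_gap: 0.345
gripper_force: 55.0
```

```bash
python3 -c "
from h import *
feel()"
```

```text
t14.35 head 84.10 gf 55 Mz [-0.178 -0.156 -0.205 -0.158] -0.1742 tau6 [-0.1   -0.166 -0.182 -0.185] F [-2.3 14.5  6.1]
```

arm_command(
  increments=[
    {"dx": 0,"dy": 0,"dz": 0,"wx": 0,"wy": 0,"wz": 6,"hand": 0.0},
    {"dx": 0,"dy": 0,"dz": 0,"wx": 0,"wy": 0,"wz": 0,"hand": 0.0},
    {"dx": 0,"dy": 0,"dz": 0,"wx": 0,"wy": 0,"wz": 0,"hand": 0.0},
    {"dx": 0,"dy": 0,"dz": 0,"wx": 0,"wy": 0,"wz": 0,"hand": 0.0},
  ],
)

```text
time: 14.68
eef_pos: [0.4749, 0.2011, 0.348]
tool_rot: [0.001, 0.104, 0.995, 0.002]
contact_force: [-2.4, 17.6, 4.5]
finger_gap: 0.349
gripper_force: 55.0
```

```bash
python3 -c "
from h import *
feel()"
```

```text
t14.83 head 78.11 gf 55 Mz [-0.158 -0.182 -0.111 -0.115] -0.1415 tau6 [-0.078 -0.145 -0.161 -0.164] F [-1.6 17.5  4.5]
```

arm_command(
  increments=[
    {"dx": 0,"dy": 0,"dz": 0,"wx": 0,"wy": 0,"wz": 4,"hand": 0.0},
    {"dx": 0,"dy": 0,"dz": 0,"wx": 0,"wy": 0,"wz": 6,"hand": 0.0},
    {"dx": 0,"dy": 0,"dz": 0,"wx": 0,"wy": 0,"wz": 0,"hand": 0.0},
    {"dx": 0,"dy": 0,"dz": 0,"wx": 0,"wy": 0,"wz": 0,"hand": 0.0},
    {"dx": 0,"dy": 0,"dz": 0,"wx": 0,"wy": 0,"wz": 0,"hand": 0.0},
  ],
)

```text
time: 15.25
eef_pos: [0.4751, 0.2016, 0.3481]
tool_rot: [0.001, 0.19, 0.982, 0.003]
contact_force: [-0.6, 22.1, 2.9]
finger_gap: 0.35
gripper_force: 55.0
```

```bash
python3 -c "
from h import *
feel();st(2);st(4)"
```

```text
t15.40 head 68.13 gf 55 Mz [-0.06  -0.114 -0.129 -0.133] -0.1088 tau6 [-0.03  -0.101 -0.118 -0.122] F [-1.7 21.7  3.7]
t15.40 p [0.4751 0.2016 0.3481] head 68.13 tilt [0.003 0.006] q [ 0.28  0.24  1.43  0.    1.47 -0.91] gap 0.346 gf 55.0
F [-1.66 21.66  3.74] M [ 3.9361  0.1092 -0.1327] tau6 -0.1218
to knob 2 tool d [0.0133 0.0952 0.0017]
t15.40 p [0.4751 0.2016 0.3481] head 68.13 tilt [0.003 0.006] q [ 0.28  0.24  1.43  0.    1.47 -0.91] gap 0.346 gf 55.0
F [-1.66 21.66  3.74] M [ 3.9361  0.1092 -0.1327] tau6 -0.1218
to knob 4 tool d [-0.0987  0.0111  0.0012]
```

```bash
sed -i 's/^KN=.*/KN={k:(x+.0008,y+.0028) for k,(x,y) in {1:(.5944,.2713),2:(.4982,.2949),3:(.4746,.1987),4:(.5708,.1751)}.items()}/' h.py
```

arm_command(
  increments=[
    {"dx": 0,"dy": 0,"dz": 0,"wx": 0,"wy": 0,"wz": 0,"hand": 0.6},
    {"dx": 0,"dy": 0,"dz": 0,"wx": 0,"wy": 0,"wz": 0,"hand": 0.6},
    {"dx": 0,"dy": 0,"dz": -0.03,"wx": 0,"wy": 0,"wz": 0,"hand": 0.6},
    {"dx": 0,"dy": 0,"dz": -0.04,"wx": 0,"wy": 0,"wz": 0,"hand": 0.6},
    {"dx": 0.003,"dy": 0.025,"dz": 0,"wx": 0,"wy": 0,"wz": 0,"hand": 0.6},
  ],
)

```text
time: 15.82
eef_pos: [0.4823, 0.2215, 0.4241]
tool_rot: [0.004, 0.191, 0.982, 0.002]
contact_force: [0.6, -0.4, 1.2]
finger_gap: 0.597
gripper_force: 0.0
```

arm_command(
  increments=[
    {"dx": 0.0036,"dy": 0.025,"dz": 0,"wx": 0,"wy": 0,"wz": 0,"hand": 0.6},
    {"dx": 0.0036,"dy": 0.025,"dz": 0,"wx": 0,"wy": 0,"wz": 0,"hand": 0.6},
    {"dx": 0.004,"dy": 0.026,"dz": 0,"wx": 0,"wy": 0,"wz": 0,"hand": 0.6},
    {"dx": 0,"dy": 0,"dz": 0,"wx": 0,"wy": 0,"wz": -7,"hand": 0.6},
    {"dx": 0,"dy": 0,"dz": 0,"wx": 0,"wy": 0,"wz": -7,"hand": 0.6},
  ],
)

```text
time: 16.23
eef_pos: [0.4991, 0.299, 0.4165]
tool_rot: [0.0, 0.066, 0.998, -0.0]
contact_force: [1.3, -0.7, 0.5]
finger_gap: 0.599
gripper_force: 0.0
```

arm_command(
  increments=[
    {"dx": 0,"dy": 0,"dz": 0,"wx": 0,"wy": 0,"wz": -7,"hand": 0.6},
    {"dx": 0,"dy": 0,"dz": 0,"wx": 0,"wy": 0,"wz": -7,"hand": 0.6},
    {"dx": 0,"dy": 0,"dz": 0,"wx": 0,"wy": 0,"wz": -7,"hand": 0.6},
    {"dx": 0,"dy": 0,"dz": 0,"wx": 0,"wy": 0,"wz": -7,"hand": 0.6},
    {"dx": 0,"dy": 0,"dz": 0,"wx": 0,"wy": 0,"wz": -7,"hand": 0.6},
  ],
)

```text
time: 16.65
eef_pos: [0.4991, 0.2977, 0.417]
tool_rot: [0.0, -0.237, 0.972, -0.0]
contact_force: [0.6, 0.3, 0.4]
finger_gap: 0.599
gripper_force: 0.0
```

arm_command(
  increments=[
    {"dx": 0,"dy": 0,"dz": 0,"wx": 0,"wy": 0,"wz": -7,"hand": 0.6},
    {"dx": 0,"dy": 0,"dz": 0,"wx": 0,"wy": 0,"wz": -6,"hand": 0.6},
    {"dx": 0,"dy": 0,"dz": 0,"wx": 0,"wy": 0,"wz": 0,"hand": 0.6},
  ],
)

```text
time: 16.9
eef_pos: [0.4991, 0.2977, 0.417]
tool_rot: [0.0, -0.345, 0.939, -0.0]
contact_force: [-0.2, 0.1, 0.9]
finger_gap: 0.601
gripper_force: 0.0
```

```bash
python3 -c "
from h import *
st(2)"
```

```text
t16.90 p [0.4991 0.2977 0.417 ] head 130.38 tilt [0.001 0.   ] q [ 0.44  0.31  1.15 -0.    1.68 -1.84] gap 0.601 gf 0.0
F [-0.19  0.09  0.86] M [ 0.0913  0.049  -0.0109] tau6 -4.0478
to knob 2 tool d [0.0001 0.0001 0.07  ]
```

arm_command(
  increments=[
    {"dx": 0,"dy": 0,"dz": 0.03,"wx": 0,"wy": 0,"wz": 0,"hand": 0.6},
    {"dx": 0,"dy": 0,"dz": 0.025,"wx": 0,"wy": 0,"wz": 0,"hand": 0.6},
    {"dx": 0,"dy": 0,"dz": 0.015,"wx": 0,"wy": 0,"wz": 0,"hand": 0.6},
    {"dx": 0,"dy": 0,"dz": 0,"wx": 0,"wy": 0,"wz": 0,"hand": 0.6},
  ],
)

```text
time: 17.23
eef_pos: [0.4978, 0.2972, 0.3436]
tool_rot: [-0.002, -0.341, 0.94, -0.0]
contact_force: [-0.6, -0.3, -0.3]
finger_gap: 0.599
gripper_force: 0.0
```

arm_command(
  increments=[
    {"dx": 0,"dy": 0,"dz": 0,"wx": 0,"wy": 0,"wz": 0,"hand": 0.0},
    {"dx": 0,"dy": 0,"dz": 0,"wx": 0,"wy": 0,"wz": 0,"hand": 0.0},
    {"dx": 0,"dy": 0,"dz": 0,"wx": 0,"wy": 0,"wz": 0,"hand": 0.0},
    {"dx": 0,"dy": 0,"dz": 0,"wx": 0,"wy": 0,"wz": 0,"hand": 0.0},
  ],
)

```text
time: 17.57
eef_pos: [0.5009, 0.2967, 0.3481]
tool_rot: [0.002, -0.342, 0.94, -0.002]
contact_force: [5.3, -8.3, 1.7]
finger_gap: 0.355
gripper_force: 55.0
```

arm_command(
  increments=[
    {"dx": 0,"dy": 0,"dz": 0,"wx": 0,"wy": 0,"wz": 4,"hand": 0.0},
    {"dx": 0,"dy": 0,"dz": 0,"wx": 0,"wy": 0,"wz": 6,"hand": 0.0},
    {"dx": 0,"dy": 0,"dz": 0,"wx": 0,"wy": 0,"wz": 0,"hand": 0.0},
    {"dx": 0,"dy": 0,"dz": 0,"wx": 0,"wy": 0,"wz": 0,"hand": 0.0},
    {"dx": 0,"dy": 0,"dz": 0,"wx": 0,"wy": 0,"wz": 0,"hand": 0.0},
  ],
)

```text
time: 17.98
eef_pos: [0.5007, 0.2968, 0.3481]
tool_rot: [0.002, -0.259, 0.966, -0.001]
contact_force: [8.4, -10.9, 3.1]
finger_gap: 0.351
gripper_force: 55.0
```

```bash
python3 -c "
from h import *
feel();st(2)"
```

```text
t18.13 head 119.97 gf 55 Mz [-0.293 -0.295 -0.348 -0.226] -0.2904 tau6 [-0.161 -0.232 -0.249 -0.253] F [  7.6 -11.6   3.1]
t18.13 p [0.5008 0.2968 0.3481] head 119.97 tilt [ 0.005 -0.001] q [ 0.43  0.34  1.28 -0.    1.52 -1.66] gap 0.350 gf 55.0
F [  7.58 -11.6    3.09] M [-1.7646 -1.4232 -0.2256] tau6 -0.2528
to knob 2 tool d [0.0011 0.0017 0.0011]
```

arm_command(
  increments=[
    {"dx": 0,"dy": 0,"dz": 0,"wx": 0,"wy": 0,"wz": 6,"hand": 0.0},
    {"dx": 0,"dy": 0,"dz": 0,"wx": 0,"wy": 0,"wz": 0,"hand": 0.0},
    {"dx": 0,"dy": 0,"dz": 0,"wx": 0,"wy": 0,"wz": 0,"hand": 0.0},
    {"dx": 0,"dy": 0,"dz": 0,"wx": 0,"wy": 0,"wz": 0,"hand": 0.0},
  ],
)

```text
time: 18.47
eef_pos: [0.5007, 0.2969, 0.3481]
tool_rot: [0.002, -0.208, 0.978, -0.001]
contact_force: [7.7, -10.8, 3.0]
finger_gap: 0.349
gripper_force: 55.0
```

```bash
python3 -c "
from h import *
feel()"
```

```text
t18.62 head 113.98 gf 55 Mz [-0.29  -0.3   -0.238 -0.277] -0.2764 tau6 [-0.166 -0.233 -0.249 -0.252] F [  8.7 -10.    3.2]
```

arm_command(
  increments=[
    {"dx": 0,"dy": 0,"dz": 0,"wx": 0,"wy": 0,"wz": 6,"hand": 0.0},
    {"dx": 0,"dy": 0,"dz": 0,"wx": 0,"wy": 0,"wz": 0,"hand": 0.0},
    {"dx": 0,"dy": 0,"dz": 0,"wx": 0,"wy": 0,"wz": 0,"hand": 0.0},
    {"dx": 0,"dy": 0,"dz": 0,"wx": 0,"wy": 0,"wz": 0,"hand": 0.0},
  ],
)

```text
time: 18.95
eef_pos: [0.5007, 0.297, 0.3481]
tool_rot: [0.002, -0.156, 0.988, -0.001]
contact_force: [7.4, -10.3, 3.1]
finger_gap: 0.345
gripper_force: 55.0
```

```bash
python3 -c "
from h import *
feel()"
```

```text
t19.10 head 107.97 gf 55 Mz [-0.273 -0.284 -0.23  -0.323] -0.2773 tau6 [-0.165 -0.232 -0.247 -0.251] F [  9.3 -10.4   3. ]
```

arm_command(
  increments=[
    {"dx": 0,"dy": 0,"dz": 0,"wx": 0,"wy": 0,"wz": 6,"hand": 0.0},
    {"dx": 0,"dy": 0,"dz": 0,"wx": 0,"wy": 0,"wz": 0,"hand": 0.0},
    {"dx": 0,"dy": 0,"dz": 0,"wx": 0,"wy": 0,"wz": 0,"hand": 0.0},
    {"dx": 0,"dy": 0,"dz": 0,"wx": 0,"wy": 0,"wz": 0,"hand": 0.0},
  ],
)

```text
time: 19.43
eef_pos: [0.5007, 0.297, 0.3481]
tool_rot: [0.002, -0.104, 0.995, -0.001]
contact_force: [7.7, -9.4, 2.8]
finger_gap: 0.352
gripper_force: 55.0
```

```bash
python3 -c "
from h import *
feel()"
```

```text
t19.58 head 101.98 gf 55 Mz [-0.258 -0.227 -0.273 -0.29 ] -0.2619 tau6 [-0.164 -0.231 -0.247 -0.25 ] F [ 7.5 -9.5  2.7]
```

arm_command(
  increments=[
    {"dx": 0,"dy": 0,"dz": 0,"wx": 0,"wy": 0,"wz": 6,"hand": 0.0},
    {"dx": 0,"dy": 0,"dz": 0,"wx": 0,"wy": 0,"wz": 0,"hand": 0.0},
    {"dx": 0,"dy": 0,"dz": 0,"wx": 0,"wy": 0,"wz": 0,"hand": 0.0},
    {"dx": 0,"dy": 0,"dz": 0,"wx": 0,"wy": 0,"wz": 0,"hand": 0.0},
  ],
)

```text
time: 19.92
eef_pos: [0.5007, 0.2971, 0.3481]
tool_rot: [0.002, -0.052, 0.999, -0.0]
contact_force: [8.3, -9.4, 3.1]
finger_gap: 0.35
gripper_force: 55.0
```

```bash
python3 -c "
from h import *
feel()"
```

```text
t20.07 head 95.98 gf 55 Mz [-0.33  -0.307 -0.24  -0.29 ] -0.2917 tau6 [-0.163 -0.23  -0.245 -0.249] F [ 8.5 -8.6  3.5]
```

arm_command(
  increments=[
    {"dx": 0,"dy": 0,"dz": 0,"wx": 0,"wy": 0,"wz": 6,"hand": 0.0},
    {"dx": 0,"dy": 0,"dz": 0,"wx": 0,"wy": 0,"wz": 0,"hand": 0.0},
    {"dx": 0,"dy": 0,"dz": 0,"wx": 0,"wy": 0,"wz": 0,"hand": 0.0},
    {"dx": 0,"dy": 0,"dz": 0,"wx": 0,"wy": 0,"wz": 0,"hand": 0.0},
  ],
)

```text
time: 20.4
eef_pos: [0.5007, 0.2972, 0.3481]
tool_rot: [0.002, 0.0, 1.0, -0.0]
contact_force: [7.4, -8.2, 2.4]
finger_gap: 0.352
gripper_force: 55.0
```

```bash
python3 -c "
from h import *
feel()"
```

```text
t20.55 head 89.98 gf 55 Mz [-0.229 -0.263 -0.248 -0.273] -0.2532 tau6 [-0.161 -0.228 -0.244 -0.247] F [ 8.  -7.8  3.2]
```

arm_command(
  increments=[
    {"dx": 0,"dy": 0,"dz": 0,"wx": 0,"wy": 0,"wz": 6,"hand": 0.0},
    {"dx": 0,"dy": 0,"dz": 0,"wx": 0,"wy": 0,"wz": 0,"hand": 0.0},
    {"dx": 0,"dy": 0,"dz": 0,"wx": 0,"wy": 0,"wz": 0,"hand": 0.0},
    {"dx": 0,"dy": 0,"dz": 0,"wx": 0,"wy": 0,"wz": 0,"hand": 0.0},
  ],
)

```text
time: 20.88
eef_pos: [0.5007, 0.2973, 0.3481]
tool_rot: [0.002, 0.052, 0.999, -0.0]
contact_force: [7.8, -7.6, 2.2]
finger_gap: 0.348
gripper_force: 55.0
```

```bash
python3 -c "
from h import *
feel()"
```

```text
t21.03 head 83.99 gf 55 Mz [-0.332 -0.285 -0.286 -0.278] -0.2954 tau6 [-0.16  -0.227 -0.242 -0.246] F [ 7.5 -7.8  2.6]
```

arm_command(
  increments=[
    {"dx": 0,"dy": 0,"dz": 0,"wx": 0,"wy": 0,"wz": 6,"hand": 0.0},
    {"dx": 0,"dy": 0,"dz": 0,"wx": 0,"wy": 0,"wz": 0,"hand": 0.0},
    {"dx": 0,"dy": 0,"dz": 0,"wx": 0,"wy": 0,"wz": 0,"hand": 0.0},
    {"dx": 0,"dy": 0,"dz": 0,"wx": 0,"wy": 0,"wz": 0,"hand": 0.0},
  ],
)

```text
time: 21.37
eef_pos: [0.5007, 0.2973, 0.3481]
tool_rot: [0.002, 0.105, 0.995, 0.0]
contact_force: [8.4, -7.2, 2.6]
finger_gap: 0.352
gripper_force: 55.0
```

```bash
python3 -c "
from h import *
feel()"
```

```text
t21.52 head 77.99 gf 55 Mz [-0.286 -0.216 -0.207 -0.205] -0.2284 tau6 [-0.147 -0.214 -0.229 -0.233] F [ 8.5 -7.6  3. ]
```

arm_command(
  increments=[
    {"dx": 0,"dy": 0,"dz": 0,"wx": 0,"wy": 0,"wz": 6,"hand": 0.0},
    {"dx": 0,"dy": 0,"dz": 0,"wx": 0,"wy": 0,"wz": 0,"hand": 0.0},
    {"dx": 0,"dy": 0,"dz": 0,"wx": 0,"wy": 0,"wz": 0,"hand": 0.0},
    {"dx": 0,"dy": 0,"dz": 0,"wx": 0,"wy": 0,"wz": 0,"hand": 0.0},
  ],
)

```text
time: 21.85
eef_pos: [0.5008, 0.2974, 0.3481]
tool_rot: [0.002, 0.157, 0.988, 0.0]
contact_force: [9.0, -6.3, 2.5]
finger_gap: 0.353
gripper_force: 55.0
```

```bash
python3 -c "
from h import *
feel()"
```

```text
t22.00 head 71.99 gf 55 Mz [-0.25  -0.281 -0.248 -0.195] -0.2435 tau6 [-0.126 -0.193 -0.208 -0.212] F [ 8.4 -6.4  2.2]
```

arm_command(
  increments=[
    {"dx": 0,"dy": 0,"dz": 0,"wx": 0,"wy": 0,"wz": 4,"hand": 0.0},
    {"dx": 0,"dy": 0,"dz": 0,"wx": 0,"wy": 0,"wz": 5,"hand": 0.0},
    {"dx": 0,"dy": 0,"dz": 0,"wx": 0,"wy": 0,"wz": 0,"hand": 0.0},
    {"dx": 0,"dy": 0,"dz": 0,"wx": 0,"wy": 0,"wz": 0,"hand": 0.0},
    {"dx": 0,"dy": 0,"dz": 0,"wx": 0,"wy": 0,"wz": 0,"hand": 0.0},
  ],
)

```text
time: 22.42
eef_pos: [0.5008, 0.2975, 0.3482]
tool_rot: [0.002, 0.233, 0.972, 0.001]
contact_force: [9.1, -5.9, 2.1]
finger_gap: 0.346
gripper_force: 55.0
```

```bash
sed -i 's/^KN=.*/KN={1:(.596,.274),2:(.5008,.2974),3:(.4755,.2014),4:(.5724,.1778)}/' h.py; python3 -c "
from h import *
feel()"
```

```text
t22.57 head 63.00 gf 55 Mz [-0.184 -0.143 -0.195 -0.198] -0.1799 tau6 [-0.106 -0.164 -0.178 -0.181] F [ 8.3 -4.7  2.2]
```

arm_command(
  increments=[
    {"dx": 0,"dy": 0,"dz": 0,"wx": 0,"wy": 0,"wz": 0,"hand": 0.6},
    {"dx": 0,"dy": 0,"dz": 0,"wx": 0,"wy": 0,"wz": 0,"hand": 0.6},
    {"dx": 0,"dy": 0,"dz": -0.03,"wx": 0,"wy": 0,"wz": 0,"hand": 0.6},
    {"dx": 0,"dy": 0,"dz": -0.04,"wx": 0,"wy": 0,"wz": 0,"hand": 0.6},
    {"dx": -0.0239,"dy": -0.0147,"dz": 0,"wx": 0,"wy": 0,"wz": 0,"hand": 0.6},
  ],
)

```text
time: 22.98
eef_pos: [0.5136, 0.2772, 0.424]
tool_rot: [0.003, 0.231, 0.973, 0.003]
contact_force: [1.5, 0.8, 1.8]
finger_gap: 0.597
gripper_force: 0.0
```

arm_command(
  increments=[
    {"dx": -0.0239,"dy": -0.0147,"dz": 0,"wx": 0,"wy": 0,"wz": 0,"hand": 0.6},
    {"dx": -0.0239,"dy": -0.0147,"dz": 0,"wx": 0,"wy": 0,"wz": 0,"hand": 0.6},
    {"dx": -0.0239,"dy": -0.0147,"dz": 0,"wx": 0,"wy": 0,"wz": 0,"hand": 0.6},
    {"dx": -0.0239,"dy": -0.0147,"dz": 0,"wx": 0,"wy": 0,"wz": 0,"hand": 0.6},
    {"dx": 0,"dy": 0,"dz": 0,"wx": 0,"wy": 0,"wz": -7,"hand": 0.6},
  ],
)

```text
time: 23.4
eef_pos: [0.5743, 0.1747, 0.4166]
tool_rot: [0.0, 0.176, 0.984, -0.0]
contact_force: [0.1, -0.3, -0.5]
finger_gap: 0.6
gripper_force: 0.0
```

arm_command(
  increments=[
    {"dx": 0,"dy": 0,"dz": 0,"wx": 0,"wy": 0,"wz": -7,"hand": 0.6},
    {"dx": 0,"dy": 0,"dz": 0,"wx": 0,"wy": 0,"wz": -7,"hand": 0.6},
    {"dx": 0,"dy": 0,"dz": 0,"wx": 0,"wy": 0,"wz": -7,"hand": 0.6},
    {"dx": 0,"dy": 0,"dz": 0,"wx": 0,"wy": 0,"wz": -7,"hand": 0.6},
    {"dx": 0,"dy": 0,"dz": 0,"wx": 0,"wy": 0,"wz": -7,"hand": 0.6},
  ],
)

```text
time: 23.82
eef_pos: [0.5722, 0.1784, 0.417]
tool_rot: [0.0, -0.134, 0.991, 0.0]
contact_force: [-0.5, 0.1, 0.4]
finger_gap: 0.602
gripper_force: 0.0
```

arm_command(
  increments=[
    {"dx": 0,"dy": 0,"dz": 0,"wx": 0,"wy": 0,"wz": -7,"hand": 0.6},
    {"dx": 0,"dy": 0,"dz": 0,"wx": 0,"wy": 0,"wz": -7,"hand": 0.6},
    {"dx": 0,"dy": 0,"dz": 0,"wx": 0,"wy": 0,"wz": -7,"hand": 0.6},
    {"dx": 0,"dy": 0,"dz": 0,"wx": 0,"wy": 0,"wz": -4,"hand": 0.6},
    {"dx": 0,"dy": 0,"dz": 0,"wx": 0,"wy": 0,"wz": 0,"hand": 0.6},
  ],
)

```text
time: 24.23
eef_pos: [0.5722, 0.1785, 0.4169]
tool_rot: [0.0, -0.344, 0.939, 0.0]
contact_force: [-0.6, 0.4, 0.1]
finger_gap: 0.604
gripper_force: 0.0
```

```bash
python3 -c "
from h import *
st(4)"
```

```text
t24.23 p [0.5722 0.1785 0.4169] head 130.30 tilt [0. 0.] q [ 0.2   0.34  1.1   0.    1.7  -2.07] gap 0.604 gf 0.0
F [-0.65  0.44  0.06] M [ 0.1115  0.0363 -0.0466] tau6 -3.1017
to knob 4 tool d [ 0.0003 -0.0006  0.0699]
```

arm_command(
  increments=[
    {"dx": 0.0003,"dy": -0.0006,"dz": 0.03,"wx": 0,"wy": 0,"wz": 0,"hand": 0.6},
    {"dx": 0,"dy": 0,"dz": 0.025,"wx": 0,"wy": 0,"wz": 0,"hand": 0.6},
    {"dx": 0,"dy": 0,"dz": 0.015,"wx": 0,"wy": 0,"wz": 0,"hand": 0.6},
    {"dx": 0,"dy": 0,"dz": 0,"wx": 0,"wy": 0,"wz": 0,"hand": 0.6},
  ],
)

```text
time: 24.57
eef_pos: [0.5711, 0.1775, 0.3435]
tool_rot: [-0.002, -0.341, 0.94, 0.0]
contact_force: [-0.5, 0.2, -0.2]
finger_gap: 0.594
gripper_force: 0.0
```

arm_command(
  increments=[
    {"dx": 0,"dy": 0,"dz": 0,"wx": 0,"wy": 0,"wz": 0,"hand": 0.0},
    {"dx": 0,"dy": 0,"dz": 0,"wx": 0,"wy": 0,"wz": 0,"hand": 0.0},
    {"dx": 0,"dy": 0,"dz": 0,"wx": 0,"wy": 0,"wz": 0,"hand": 0.0},
    {"dx": 0,"dy": 0,"dz": 0,"wx": 0,"wy": 0,"wz": 0,"hand": 0.0},
  ],
)

```text
time: 24.9
eef_pos: [0.5737, 0.1769, 0.348]
tool_rot: [0.002, -0.342, 0.94, -0.001]
contact_force: [0.2, -3.5, 1.7]
finger_gap: 0.35
gripper_force: 55.0
```

arm_command(
  increments=[
    {"dx": 0,"dy": 0,"dz": 0,"wx": 0,"wy": 0,"wz": 4,"hand": 0.0},
    {"dx": 0,"dy": 0,"dz": 0,"wx": 0,"wy": 0,"wz": 6,"hand": 0.0},
    {"dx": 0,"dy": 0,"dz": 0,"wx": 0,"wy": 0,"wz": 0,"hand": 0.0},
    {"dx": 0,"dy": 0,"dz": 0,"wx": 0,"wy": 0,"wz": 0,"hand": 0.0},
    {"dx": 0,"dy": 0,"dz": 0,"wx": 0,"wy": 0,"wz": 0,"hand": 0.0},
  ],
)

```text
time: 25.32
eef_pos: [0.5736, 0.1771, 0.348]
tool_rot: [0.002, -0.259, 0.966, -0.001]
contact_force: [3.7, -5.9, 3.8]
finger_gap: 0.348
gripper_force: 55.0
```

```bash
python3 -c "
from h import *
feel();st(4)"
```

```text
t25.47 head 120.02 gf 55 Mz [-0.258 -0.232 -0.246 -0.31 ] -0.2613 tau6 [-0.154 -0.225 -0.241 -0.245] F [ 3.6 -5.5  4.5]
t25.47 p [0.5736 0.1771 0.348 ] head 120.02 tilt [ 0.004 -0.   ] q [ 0.2   0.37  1.23 -0.    1.53 -1.89] gap 0.352 gf 55.0
F [ 3.56 -5.47  4.47] M [-0.7511 -0.666  -0.3098] tau6 -0.2452
to knob 4 tool d [0.0007 0.0012 0.001 ]
```

arm_command(
  increments=[
    {"dx": 0,"dy": 0,"dz": 0,"wx": 0,"wy": 0,"wz": 6,"hand": 0.0},
    {"dx": 0,"dy": 0,"dz": 0,"wx": 0,"wy": 0,"wz": 0,"hand": 0.0},
    {"dx": 0,"dy": 0,"dz": 0,"wx": 0,"wy": 0,"wz": 0,"hand": 0.0},
    {"dx": 0,"dy": 0,"dz": 0,"wx": 0,"wy": 0,"wz": 0,"hand": 0.0},
  ],
)

```text
time: 25.8
eef_pos: [0.5736, 0.1771, 0.348]
tool_rot: [0.002, -0.208, 0.978, -0.001]
contact_force: [3.7, -4.6, 3.9]
finger_gap: 0.351
gripper_force: 55.0
```

```bash
python3 -c "
from h import *
feel()"
```

```text
t25.95 head 114.02 gf 55 Mz [-0.331 -0.225 -0.258 -0.236] -0.2623 tau6 [-0.159 -0.226 -0.241 -0.245] F [ 3.9 -6.2  5.4]
```

arm_command(
  increments=[
    {"dx": 0,"dy": 0,"dz": 0,"wx": 0,"wy": 0,"wz": 6,"hand": 0.0},
    {"dx": 0,"dy": 0,"dz": 0,"wx": 0,"wy": 0,"wz": 0,"hand": 0.0},
    {"dx": 0,"dy": 0,"dz": 0,"wx": 0,"wy": 0,"wz": 0,"hand": 0.0},
    {"dx": 0,"dy": 0,"dz": 0,"wx": 0,"wy": 0,"wz": 0,"hand": 0.0},
  ],
)

```text
time: 26.28
eef_pos: [0.5736, 0.1772, 0.348]
tool_rot: [0.002, -0.157, 0.988, -0.0]
contact_force: [3.4, -4.8, 3.7]
finger_gap: 0.351
gripper_force: 55.0
```

```bash
python3 -c "
from h import *
feel()"
```

```text
t26.43 head 108.02 gf 55 Mz [-0.223 -0.244 -0.232 -0.231] -0.2325 tau6 [-0.159 -0.225 -0.241 -0.244] F [ 4.5 -4.4  5.1]
```

arm_command(
  increments=[
    {"dx": 0,"dy": 0,"dz": 0,"wx": 0,"wy": 0,"wz": 6,"hand": 0.0},
    {"dx": 0,"dy": 0,"dz": 0,"wx": 0,"wy": 0,"wz": 0,"hand": 0.0},
    {"dx": 0,"dy": 0,"dz": 0,"wx": 0,"wy": 0,"wz": 0,"hand": 0.0},
    {"dx": 0,"dy": 0,"dz": 0,"wx": 0,"wy": 0,"wz": 0,"hand": 0.0},
  ],
)

```text
time: 26.77
eef_pos: [0.5736, 0.1772, 0.348]
tool_rot: [0.002, -0.105, 0.994, -0.0]
contact_force: [4.1, -3.9, 4.7]
finger_gap: 0.349
gripper_force: 55.0
```

```bash
python3 -c "
from h import *
feel()"
```

```text
t26.92 head 102.03 gf 55 Mz [-0.252 -0.238 -0.259 -0.291] -0.2598 tau6 [-0.158 -0.225 -0.24  -0.244] F [ 3.4 -5.3  3.9]
```

arm_command(
  increments=[
    {"dx": 0,"dy": 0,"dz": 0,"wx": 0,"wy": 0,"wz": 6,"hand": 0.0},
    {"dx": 0,"dy": 0,"dz": 0,"wx": 0,"wy": 0,"wz": 0,"hand": 0.0},
    {"dx": 0,"dy": 0,"dz": 0,"wx": 0,"wy": 0,"wz": 0,"hand": 0.0},
    {"dx": 0,"dy": 0,"dz": 0,"wx": 0,"wy": 0,"wz": 0,"hand": 0.0},
  ],
)

```text
time: 27.25
eef_pos: [0.5736, 0.1773, 0.348]
tool_rot: [0.002, -0.053, 0.999, -0.0]
contact_force: [4.1, -4.1, 3.8]
finger_gap: 0.354
gripper_force: 55.0
```

```bash
python3 -c "
from h import *
feel()"
```

```text
t27.40 head 96.03 gf 55 Mz [-0.247 -0.213 -0.195 -0.25 ] -0.2261 tau6 [-0.146 -0.212 -0.228 -0.232] F [ 4.1 -4.5  3.8]
```

arm_command(
  increments=[
    {"dx": 0,"dy": 0,"dz": 0,"wx": 0,"wy": 0,"wz": 5,"hand": 0.0},
    {"dx": 0,"dy": 0,"dz": 0,"wx": 0,"wy": 0,"wz": 5,"hand": 0.0},
    {"dx": 0,"dy": 0,"dz": 0,"wx": 0,"wy": 0,"wz": 4,"hand": 0.0},
    {"dx": 0,"dy": 0,"dz": 0,"wx": 0,"wy": 0,"wz": 0,"hand": 0.0},
    {"dx": 0,"dy": 0,"dz": 0,"wx": 0,"wy": 0,"wz": 0,"hand": 0.0},
  ],
)

```text
time: 27.82
eef_pos: [0.5736, 0.1774, 0.348]
tool_rot: [0.002, 0.07, 0.998, 0.0]
contact_force: [4.2, -3.1, 4.2]
finger_gap: 0.35
gripper_force: 55.0
```

```bash
python3 -c "
from h import *
feel(4)"
```

```text
t28.02 head 82.04 gf 55 Mz [-0.164 -0.134 -0.204 -0.22  -0.182] -0.1809 tau6 [ 0.425 -0.049 -0.137 -0.171 -0.182] F [ 4.2 -3.3  4.1]
```

arm_command(
  increments=[
    {"dx": 0,"dy": 0,"dz": 0,"wx": 0,"wy": 0,"wz": 6,"hand": 0.0},
    {"dx": 0,"dy": 0,"dz": 0,"wx": 0,"wy": 0,"wz": 6,"hand": 0.0},
    {"dx": 0,"dy": 0,"dz": 0,"wx": 0,"wy": 0,"wz": 6,"hand": 0.0},
    {"dx": 0,"dy": 0,"dz": 0,"wx": 0,"wy": 0,"wz": 6,"hand": 0.0},
    {"dx": 0,"dy": 0,"dz": 0,"wx": 0,"wy": 0,"wz": 0,"hand": 0.0},
  ],
)

```text
time: 28.43
eef_pos: [0.5737, 0.1776, 0.348]
tool_rot: [0.002, 0.279, 0.96, 0.001]
contact_force: [5.0, -2.0, 3.6]
finger_gap: 0.352
gripper_force: 55.0
```

arm_command(
  increments=[
    {"dx": 0,"dy": 0,"dz": 0,"wx": 0,"wy": 0,"wz": 0,"hand": 0.0},
    {"dx": 0,"dy": 0,"dz": 0,"wx": 0,"wy": 0,"wz": 0,"hand": 0.0},
  ],
)

```text
time: 28.6
eef_pos: [0.5737, 0.1776, 0.348]
tool_rot: [0.002, 0.275, 0.961, 0.001]
contact_force: [6.2, -1.5, 3.9]
finger_gap: 0.35
gripper_force: 55.0
```

```bash
python3 -c "
from h import *
feel(3)"
```

```text
t28.75 head 58.05 gf 55 Mz [-0.078 -0.099 -0.078 -0.086] -0.0854 tau6 [-0.008 -0.082 -0.099 -0.103] F [ 5.5 -0.8  4.6]
```

arm_command(
  increments=[
    {"dx": 0,"dy": 0,"dz": 0,"wx": 0,"wy": 0,"wz": 6,"hand": 0.0},
    {"dx": 0,"dy": 0,"dz": 0,"wx": 0,"wy": 0,"wz": 5,"hand": 0.0},
    {"dx": 0,"dy": 0,"dz": 0,"wx": 0,"wy": 0,"wz": 0,"hand": 0.0},
    {"dx": 0,"dy": 0,"dz": 0,"wx": 0,"wy": 0,"wz": 0,"hand": 0.0},
    {"dx": 0,"dy": 0,"dz": 0,"wx": 0,"wy": 0,"wz": 0,"hand": 0.0},
  ],
)

```text
time: 29.17
eef_pos: [0.5738, 0.1777, 0.348]
tool_rot: [0.002, 0.366, 0.931, 0.001]
contact_force: [6.0, -1.4, 3.0]
finger_gap: 0.349
gripper_force: 55.0
```

```bash
python3 -c "
from h import *
feel(3)"
```

```text
t29.32 head 47.05 gf 55 Mz [-0.079 -0.099 -0.094 -0.041] -0.0783 tau6 [ 0.012 -0.048 -0.063 -0.066] F [ 5.1 -0.6  3.1]
```

arm_command(
  increments=[
    {"dx": 0,"dy": 0,"dz": 0,"wx": 0,"wy": 0,"wz": 0,"hand": 0.6},
    {"dx": 0,"dy": 0,"dz": 0,"wx": 0,"wy": 0,"wz": 0,"hand": 0.6},
    {"dx": 0,"dy": 0,"dz": -0.03,"wx": 0,"wy": 0,"wz": 0,"hand": 0.6},
    {"dx": 0,"dy": 0,"dz": -0.04,"wx": 0,"wy": 0,"wz": 0,"hand": 0.6},
    {"dx": 0.0268,"dy": 0.0077,"dz": 0,"wx": 0,"wy": 0,"wz": 0,"hand": 0.6},
  ],
)

```text
time: 29.73
eef_pos: [0.561, 0.1996, 0.4232]
tool_rot: [0.004, 0.367, 0.93, 0.002]
contact_force: [1.4, 0.2, 1.4]
finger_gap: 0.598
gripper_force: 0.0
```

arm_command(
  increments=[
    {"dx": 0.0268,"dy": 0.0077,"dz": 0,"wx": 0,"wy": 0,"wz": 0,"hand": 0.6},
    {"dx": 0.0268,"dy": 0.0077,"dz": 0,"wx": 0,"wy": 0,"wz": 0,"hand": 0.6},
    {"dx": 0.0268,"dy": 0.0077,"dz": 0,"wx": 0,"wy": 0,"wz": 0,"hand": 0.6},
    {"dx": 0.0268,"dy": 0.0077,"dz": 0,"wx": 0,"wy": 0,"wz": 0,"hand": 0.6},
    {"dx": 0,"dy": 0,"dz": 0,"wx": 0,"wy": 0,"wz": -7,"hand": 0.6},
  ],
)

```text
time: 30.15
eef_pos: [0.4979, 0.3005, 0.4168]
tool_rot: [-0.001, 0.31, 0.951, 0.001]
contact_force: [-0.3, -0.3, 0.7]
finger_gap: 0.603
gripper_force: 0.0
```

arm_command(
  increments=[
    {"dx": 0,"dy": 0,"dz": 0,"wx": 0,"wy": 0,"wz": -7,"hand": 0.6},
    {"dx": 0,"dy": 0,"dz": 0,"wx": 0,"wy": 0,"wz": -7,"hand": 0.6},
    {"dx": 0,"dy": 0,"dz": 0,"wx": 0,"wy": 0,"wz": -7,"hand": 0.6},
    {"dx": 0,"dy": 0,"dz": 0,"wx": 0,"wy": 0,"wz": -7,"hand": 0.6},
    {"dx": 0,"dy": 0,"dz": 0,"wx": 0,"wy": 0,"wz": -7,"hand": 0.6},
  ],
)

```text
time: 30.57
eef_pos: [0.5002, 0.2971, 0.4166]
tool_rot: [-0.0, 0.005, 1.0, 0.0]
contact_force: [0.0, -0.3, 0.4]
finger_gap: 0.6
gripper_force: 0.0
```

arm_command(
  increments=[
    {"dx": 0,"dy": 0,"dz": 0,"wx": 0,"wy": 0,"wz": -7,"hand": 0.6},
    {"dx": 0,"dy": 0,"dz": 0,"wx": 0,"wy": 0,"wz": -7,"hand": 0.6},
    {"dx": 0,"dy": 0,"dz": 0,"wx": 0,"wy": 0,"wz": 0,"hand": 0.6},
    {"dx": 0,"dy": 0,"dz": 0,"wx": 0,"wy": 0,"wz": 0,"hand": 0.6},
  ],
)

```text
time: 30.9
eef_pos: [0.5003, 0.2971, 0.4166]
tool_rot: [-0.0, -0.112, 0.994, 0.0]
contact_force: [-0.8, 0.3, 0.4]
finger_gap: 0.603
gripper_force: 0.0
```

```bash
python3 -c "
from h import *
st(2)"
```

```text
t30.90 p [0.5003 0.2971 0.4166] head 102.86 tilt [-0.  0.] q [ 0.43  0.31  1.15  0.    1.68 -1.36] gap 0.603 gf 0.0
F [-0.77  0.33  0.36] M [ 0.0461 -0.0197 -0.082 ] tau6 -1.8038
to knob 2 tool d [-0.0006  0.0002  0.0696]
```

arm_command(
  increments=[
    {"dx": -0.0006,"dy": 0.0002,"dz": 0.03,"wx": 0,"wy": 0,"wz": 0,"hand": 0.6},
    {"dx": 0,"dy": 0,"dz": 0.025,"wx": 0,"wy": 0,"wz": 0,"hand": 0.6},
    {"dx": 0,"dy": 0,"dz": 0.015,"wx": 0,"wy": 0,"wz": 0,"hand": 0.6},
    {"dx": 0,"dy": 0,"dz": 0,"wx": 0,"wy": 0,"wz": 0,"hand": 0.6},
  ],
)

```text
time: 31.23
eef_pos: [0.4997, 0.2968, 0.3433]
tool_rot: [-0.003, -0.112, 0.994, -0.001]
contact_force: [-0.7, -1.0, 0.1]
finger_gap: 0.596
gripper_force: 0.0
```

arm_command(
  increments=[
    {"dx": 0,"dy": 0,"dz": 0,"wx": 0,"wy": 0,"wz": 0,"hand": 0.0},
    {"dx": 0,"dy": 0,"dz": 0,"wx": 0,"wy": 0,"wz": 0,"hand": 0.0},
    {"dx": 0,"dy": 0,"dz": 0,"wx": 0,"wy": 0,"wz": 0,"hand": 0.0},
    {"dx": 0,"dy": 0,"dz": 0,"wx": 0,"wy": 0,"wz": 0,"hand": 0.0},
  ],
)

```text
time: 31.57
eef_pos: [0.5017, 0.297, 0.3478]
tool_rot: [0.001, -0.113, 0.994, -0.0]
contact_force: [-0.3, -2.8, 7.4]
finger_gap: 0.352
gripper_force: 55.0
```

arm_command(
  increments=[
    {"dx": 0,"dy": 0,"dz": 0,"wx": 0,"wy": 0,"wz": 6,"hand": 0.0},
    {"dx": 0,"dy": 0,"dz": 0,"wx": 0,"wy": 0,"wz": 6,"hand": 0.0},
    {"dx": 0,"dy": 0,"dz": 0,"wx": 0,"wy": 0,"wz": 0,"hand": 0.0},
    {"dx": 0,"dy": 0,"dz": 0,"wx": 0,"wy": 0,"wz": 0,"hand": 0.0},
    {"dx": 0,"dy": 0,"dz": 0,"wx": 0,"wy": 0,"wz": 0,"hand": 0.0},
  ],
)

```text
time: 31.98
eef_pos: [0.5016, 0.297, 0.3478]
tool_rot: [0.001, -0.009, 1.0, -0.0]
contact_force: [1.7, -5.0, 5.2]
finger_gap: 0.346
gripper_force: 55.0
```

```bash
python3 -c "
from h import *
feel(3)"
```

```text
t32.13 head 91.03 gf 55 Mz [-0.15  -0.124 -0.106 -0.067] -0.1120 tau6 [-0.025 -0.098 -0.115 -0.119] F [ 0.6 -5.9  6.6]
```

arm_command(
  increments=[
    {"dx": 0,"dy": 0,"dz": 0,"wx": 0,"wy": 0,"wz": 6,"hand": 0.0},
    {"dx": 0,"dy": 0,"dz": 0,"wx": 0,"wy": 0,"wz": 6,"hand": 0.0},
    {"dx": 0,"dy": 0,"dz": 0,"wx": 0,"wy": 0,"wz": 0,"hand": 0.0},
    {"dx": 0,"dy": 0,"dz": 0,"wx": 0,"wy": 0,"wz": 0,"hand": 0.0},
    {"dx": 0,"dy": 0,"dz": 0,"wx": 0,"wy": 0,"wz": 0,"hand": 0.0},
  ],
)

```text
time: 32.55
eef_pos: [0.5016, 0.2971, 0.3478]
tool_rot: [0.001, 0.096, 0.995, 0.0]
contact_force: [1.0, -4.1, 5.4]
finger_gap: 0.355
gripper_force: 55.0
```

```bash
python3 -c "
from h import *
feel(3)"
```

```text
t32.70 head 79.03 gf 55 Mz [-0.075 -0.08  -0.125 -0.068] -0.0870 tau6 [ 0.014 -0.059 -0.076 -0.08 ] F [ 0.1 -4.4  5.6]
```

arm_command(
  increments=[
    {"dx": 0,"dy": 0,"dz": 0,"wx": 0,"wy": 0,"wz": 2,"hand": 0.0},
    {"dx": 0,"dy": 0,"dz": 0,"wx": 0,"wy": 0,"wz": 0,"hand": 0.0},
    {"dx": 0,"dy": 0,"dz": 0,"wx": 0,"wy": 0,"wz": 0,"hand": 0.0},
    {"dx": 0,"dy": 0,"dz": 0,"wx": 0,"wy": 0,"wz": 0,"hand": 0.0},
  ],
)

```text
time: 33.03
eef_pos: [0.5017, 0.2971, 0.3478]
tool_rot: [0.001, 0.113, 0.994, 0.0]
contact_force: [1.5, -4.9, 5.8]
finger_gap: 0.351
gripper_force: 55.0
```

```bash
python3 -c "
from h import *
feel(3)"
```

```text
t33.18 head 77.04 gf 55 Mz [0.161 0.137 0.133 0.14 ] 0.1427 tau6 [0.174 0.154 0.15  0.149] F [ 0.7 -4.4  5.8]
```

arm_command(
  increments=[
    {"dx": 0,"dy": 0,"dz": 0,"wx": 0,"wy": 0,"wz": 0,"hand": 0.6},
    {"dx": 0,"dy": 0,"dz": 0,"wx": 0,"wy": 0,"wz": 0,"hand": 0.6},
    {"dx": 0,"dy": 0,"dz": -0.03,"wx": 0,"wy": 0,"wz": 0,"hand": 0.6},
    {"dx": 0,"dy": 0,"dz": -0.04,"wx": 0,"wy": 0,"wz": 0,"hand": 0.6},
    {"dx": -0.0248,"dy": 0,"dz": 0,"wx": 0,"wy": 0,"wz": 0,"hand": 0.6},
  ],
)

```text
time: 33.6
eef_pos: [0.5243, 0.2936, 0.4247]
tool_rot: [0.004, 0.111, 0.994, 0.003]
contact_force: [0.1, 0.9, 1.6]
finger_gap: 0.599
gripper_force: 0.0
```

arm_command(
  increments=[
    {"dx": -0.0248,"dy": 0,"dz": 0,"wx": 0,"wy": 0,"wz": 0,"hand": 0.6},
    {"dx": -0.0248,"dy": 0,"dz": 0,"wx": 0,"wy": 0,"wz": 0,"hand": 0.6},
    {"dx": -0.0248,"dy": -0.001,"dz": 0,"wx": 0,"wy": 0,"wz": 0,"hand": 0.6},
    {"dx": 0,"dy": 0,"dz": 0,"wx": 0,"wy": 0,"wz": -7,"hand": 0.6},
    {"dx": 0,"dy": 0,"dz": 0,"wx": 0,"wy": 0,"wz": -7,"hand": 0.6},
  ],
)

```text
time: 34.02
eef_pos: [0.5986, 0.2738, 0.4158]
tool_rot: [-0.0, -0.011, 1.0, -0.0]
contact_force: [-0.6, 0.2, 0.0]
finger_gap: 0.601
gripper_force: 0.0
```

arm_command(
  increments=[
    {"dx": 0,"dy": 0,"dz": 0,"wx": 0,"wy": 0,"wz": -7,"hand": 0.6},
    {"dx": 0,"dy": 0,"dz": 0,"wx": 0,"wy": 0,"wz": -7,"hand": 0.6},
    {"dx": 0,"dy": 0,"dz": 0,"wx": 0,"wy": 0,"wz": -7,"hand": 0.6},
    {"dx": 0,"dy": 0,"dz": 0,"wx": 0,"wy": 0,"wz": 0,"hand": 0.6},
    {"dx": 0,"dy": 0,"dz": 0,"wx": 0,"wy": 0,"wz": 0,"hand": 0.6},
  ],
)

```text
time: 34.43
eef_pos: [0.5975, 0.2744, 0.4166]
tool_rot: [0.0, -0.19, 0.982, 0.0]
contact_force: [-0.0, -0.7, 0.4]
finger_gap: 0.601
gripper_force: 0.0
```

```bash
python3 -c "
from h import *
st(1)"
```

```text
t34.43 p [0.5975 0.2744 0.4166] head 111.86 tilt [0. 0.] q [ 0.34  0.44  0.95  0.    1.75 -1.61] gap 0.601 gf 0.0
F [-0.03 -0.65  0.36] M [ 0.0633  0.0074 -0.0299] tau6 -1.8008
to knob 1 tool d [0.0015 0.0002 0.0696]
```

arm_command(
  increments=[
    {"dx": 0.0015,"dy": 0.0002,"dz": 0.03,"wx": 0,"wy": 0,"wz": 0,"hand": 0.6},
    {"dx": 0,"dy": 0,"dz": 0.025,"wx": 0,"wy": 0,"wz": 0,"hand": 0.6},
    {"dx": 0,"dy": 0,"dz": 0.015,"wx": 0,"wy": 0,"wz": 0,"hand": 0.6},
    {"dx": 0,"dy": 0,"dz": 0,"wx": 0,"wy": 0,"wz": 0,"hand": 0.6},
  ],
)

```text
time: 34.77
eef_pos: [0.5947, 0.2735, 0.343]
tool_rot: [-0.003, -0.189, 0.982, -0.0]
contact_force: [0.6, 0.1, -1.4]
finger_gap: 0.599
gripper_force: 0.0
```

arm_command(
  increments=[
    {"dx": 0,"dy": 0,"dz": 0,"wx": 0,"wy": 0,"wz": 0,"hand": 0.0},
    {"dx": 0,"dy": 0,"dz": 0,"wx": 0,"wy": 0,"wz": 0,"hand": 0.0},
    {"dx": 0,"dy": 0,"dz": 0,"wx": 0,"wy": 0,"wz": 0,"hand": 0.0},
    {"dx": 0,"dy": 0,"dz": 0,"wx": 0,"wy": 0,"wz": 0,"hand": 0.0},
  ],
)

```text
time: 35.1
eef_pos: [0.597, 0.2732, 0.348]
tool_rot: [0.001, -0.191, 0.982, -0.001]
contact_force: [-1.1, -2.0, 5.0]
finger_gap: 0.348
gripper_force: 55.0
```

arm_command(
  increments=[
    {"dx": 0,"dy": 0,"dz": 0,"wx": 0,"wy": 0,"wz": 6,"hand": 0.0},
    {"dx": 0,"dy": 0,"dz": 0,"wx": 0,"wy": 0,"wz": 6,"hand": 0.0},
    {"dx": 0,"dy": 0,"dz": 0,"wx": 0,"wy": 0,"wz": 0,"hand": 0.0},
    {"dx": 0,"dy": 0,"dz": 0,"wx": 0,"wy": 0,"wz": 0,"hand": 0.0},
    {"dx": 0,"dy": 0,"dz": 0,"wx": 0,"wy": 0,"wz": 0,"hand": 0.0},
  ],
)

```text
time: 35.52
eef_pos: [0.5969, 0.2733, 0.348]
tool_rot: [0.001, -0.087, 0.996, -0.0]
contact_force: [2.8, -5.2, 5.0]
finger_gap: 0.346
gripper_force: 55.0
```

```bash
python3 -c "
from h import *
feel(3)"
```

```text
t35.67 head 100.01 gf 55 Mz [-0.145 -0.099 -0.146 -0.173] -0.1406 tau6 [-0.062 -0.135 -0.152 -0.156] F [ 2.1 -4.8  4.7]
```

arm_command(
  increments=[
    {"dx": 0,"dy": 0,"dz": 0,"wx": 0,"wy": 0,"wz": 6,"hand": 0.0},
    {"dx": 0,"dy": 0,"dz": 0,"wx": 0,"wy": 0,"wz": 6,"hand": 0.0},
    {"dx": 0,"dy": 0,"dz": 0,"wx": 0,"wy": 0,"wz": 0,"hand": 0.0},
    {"dx": 0,"dy": 0,"dz": 0,"wx": 0,"wy": 0,"wz": 0,"hand": 0.0},
    {"dx": 0,"dy": 0,"dz": 0,"wx": 0,"wy": 0,"wz": 0,"hand": 0.0},
  ],
)

```text
time: 36.08
eef_pos: [0.5969, 0.2735, 0.348]
tool_rot: [0.002, 0.016, 1.0, 0.0]
contact_force: [1.9, -4.3, 8.1]
finger_gap: 0.349
gripper_force: 55.0
```

```bash
python3 -c "
from h import *
feel(3)"
```

```text
t36.23 head 88.18 gf 55 Mz [-0.111 -0.175 -0.167 -0.152] -0.1511 tau6 [-0.006 -0.092 -0.112 -0.116] F [ 2.3 -5.3  7.2]
```

arm_command(
  increments=[
    {"dx": 0,"dy": 0,"dz": 0,"wx": 0,"wy": 0,"wz": 7,"hand": 0.0},
    {"dx": 0,"dy": 0,"dz": 0,"wx": 0,"wy": 0,"wz": 6,"hand": 0.0},
    {"dx": 0,"dy": 0,"dz": 0,"wx": 0,"wy": 0,"wz": 0,"hand": 0.0},
    {"dx": 0,"dy": 0,"dz": 0,"wx": 0,"wy": 0,"wz": 0,"hand": 0.0},
    {"dx": 0,"dy": 0,"dz": 0,"wx": 0,"wy": 0,"wz": 0,"hand": 0.0},
  ],
)

```text
time: 36.65
eef_pos: [0.5969, 0.2737, 0.348]
tool_rot: [0.002, 0.129, 0.992, 0.0]
contact_force: [3.0, -3.2, 6.8]
finger_gap: 0.347
gripper_force: 55.0
```

```bash
python3 -c "
from h import *
feel(3)"
```

```text
t36.80 head 75.19 gf 55 Mz [-0.033 -0.018 -0.04  -0.129] -0.0548 tau6 [ 0.024 -0.051 -0.068 -0.072] F [ 2.3 -3.1  6.3]
```

arm_command(
  increments=[
    {"dx": 0,"dy": 0,"dz": 0,"wx": 0,"wy": 0,"wz": 0,"hand": 0.6},
    {"dx": 0,"dy": 0,"dz": 0,"wx": 0,"wy": 0,"wz": 0,"hand": 0.6},
    {"dx": 0,"dy": 0,"dz": -0.03,"wx": 0,"wy": 0,"wz": 0,"hand": 0.6},
    {"dx": 0,"dy": 0,"dz": -0.04,"wx": 0,"wy": 0,"wz": 0,"hand": 0.6},
    {"dx": 0.0196,"dy": -0.0202,"dz": 0,"wx": 0,"wy": 0,"wz": 0,"hand": 0.6},
  ],
)

```text
time: 37.22
eef_pos: [0.5772, 0.2619, 0.4248]
tool_rot: [0.006, 0.129, 0.992, 0.003]
contact_force: [1.2, -0.0, 2.1]
finger_gap: 0.598
gripper_force: 0.0
```

arm_command(
  increments=[
    {"dx": 0.0196,"dy": -0.0202,"dz": 0,"wx": 0,"wy": 0,"wz": 0,"hand": 0.6},
    {"dx": 0.0196,"dy": -0.0202,"dz": 0,"wx": 0,"wy": 0,"wz": 0,"hand": 0.6},
    {"dx": 0.0196,"dy": -0.0202,"dz": 0,"wx": 0,"wy": 0,"wz": 0,"hand": 0.6},
    {"dx": 0.0196,"dy": -0.0202,"dz": 0,"wx": 0,"wy": 0,"wz": 0,"hand": 0.6},
    {"dx": 0,"dy": 0,"dz": 0,"wx": 0,"wy": 0,"wz": -7,"hand": 0.6},
  ],
)

```text
time: 37.63
eef_pos: [0.4716, 0.1999, 0.4174]
tool_rot: [-0.0, 0.07, 0.998, -0.0]
contact_force: [1.0, 0.1, 1.6]
finger_gap: 0.601
gripper_force: 0.0
```

arm_command(
  increments=[
    {"dx": 0,"dy": 0,"dz": 0,"wx": 0,"wy": 0,"wz": -7,"hand": 0.6},
    {"dx": 0,"dy": 0,"dz": 0,"wx": 0,"wy": 0,"wz": -7,"hand": 0.6},
    {"dx": 0,"dy": 0,"dz": 0,"wx": 0,"wy": 0,"wz": -7,"hand": 0.6},
    {"dx": 0,"dy": 0,"dz": 0,"wx": 0,"wy": 0,"wz": -7,"hand": 0.6},
    {"dx": 0,"dy": 0,"dz": 0,"wx": 0,"wy": 0,"wz": 0,"hand": 0.6},
  ],
)

```text
time: 38.05
eef_pos: [0.4752, 0.2016, 0.4166]
tool_rot: [0.0, -0.178, 0.984, 0.0]
contact_force: [0.8, 1.3, -0.2]
finger_gap: 0.599
gripper_force: 0.0
```

arm_command(
  increments=[
    {"dx": 0,"dy": 0,"dz": 0,"wx": 0,"wy": 0,"wz": 0,"hand": 0.6},
  ],
)

```text
time: 38.13
eef_pos: [0.4752, 0.2016, 0.4166]
tool_rot: [0.0, -0.173, 0.985, 0.0]
contact_force: [0.2, 0.4, -0.5]
finger_gap: 0.6
gripper_force: 0.0
```

```bash
python3 -c "
from h import *
st(3)"
```

```text
t38.13 p [0.4752 0.2016 0.4166] head 109.91 tilt [0. 0.] q [ 0.29  0.2   1.3   0.    1.64 -1.63] gap 0.600 gf 0.0
F [ 0.17  0.36 -0.52] M [ 0.0378  0.048  -0.0071] tau6 -1.8325
to knob 3 tool d [-0.0002 -0.0003  0.0696]
```

Knob1 is at about 91 N; now knob3.

arm_command(
  increments=[
    {"dx": 0,"dy": 0,"dz": 0.03,"wx": 0,"wy": 0,"wz": 0,"hand": 0.6},
    {"dx": 0,"dy": 0,"dz": 0.025,"wx": 0,"wy": 0,"wz": 0,"hand": 0.6},
    {"dx": 0,"dy": 0,"dz": 0.015,"wx": 0,"wy": 0,"wz": 0,"hand": 0.6},
    {"dx": 0,"dy": 0,"dz": 0,"wx": 0,"wy": 0,"wz": 0,"hand": 0.6},
  ],
)

```text
time: 38.47
eef_pos: [0.4739, 0.2011, 0.3435]
tool_rot: [-0.002, -0.172, 0.985, -0.0]
contact_force: [-0.5, -0.1, -0.0]
finger_gap: 0.599
gripper_force: 0.0
```

arm_command(
  increments=[
    {"dx": 0,"dy": 0,"dz": 0,"wx": 0,"wy": 0,"wz": 0,"hand": 0.0},
    {"dx": 0,"dy": 0,"dz": 0,"wx": 0,"wy": 0,"wz": 0,"hand": 0.0},
    {"dx": 0,"dy": 0,"dz": 0,"wx": 0,"wy": 0,"wz": 0,"hand": 0.0},
    {"dx": 0,"dy": 0,"dz": 0,"wx": 0,"wy": 0,"wz": 0,"hand": 0.0},
  ],
)

```text
time: 38.8
eef_pos: [0.4764, 0.2004, 0.3478]
tool_rot: [0.001, -0.174, 0.985, -0.001]
contact_force: [0.7, -7.8, 5.0]
finger_gap: 0.352
gripper_force: 55.0
```

arm_command(
  increments=[
    {"dx": 0,"dy": 0,"dz": 0,"wx": 0,"wy": 0,"wz": 6,"hand": 0.0},
    {"dx": 0,"dy": 0,"dz": 0,"wx": 0,"wy": 0,"wz": 6,"hand": 0.0},
    {"dx": 0,"dy": 0,"dz": 0,"wx": 0,"wy": 0,"wz": 0,"hand": 0.0},
    {"dx": 0,"dy": 0,"dz": 0,"wx": 0,"wy": 0,"wz": 0,"hand": 0.0},
    {"dx": 0,"dy": 0,"dz": 0,"wx": 0,"wy": 0,"wz": 0,"hand": 0.0},
  ],
)

```text
time: 39.22
eef_pos: [0.4763, 0.2008, 0.3478]
tool_rot: [0.002, -0.07, 0.998, -0.001]
contact_force: [2.7, -7.1, 4.7]
finger_gap: 0.348
gripper_force: 55.0
```

```bash
python3 -c "
from h import *
feel(3)"
```

```text
t39.37 head 98.02 gf 55 Mz [-0.161 -0.214 -0.157 -0.131] -0.1656 tau6 [-0.072 -0.146 -0.163 -0.167] F [ 2.8 -8.9  5. ]
```

arm_command(
  increments=[
    {"dx": 0,"dy": 0,"dz": 0,"wx": 0,"wy": 0,"wz": 6,"hand": 0.0},
    {"dx": 0,"dy": 0,"dz": 0,"wx": 0,"wy": 0,"wz": 6,"hand": 0.0},
    {"dx": 0,"dy": 0,"dz": 0,"wx": 0,"wy": 0,"wz": 0,"hand": 0.0},
    {"dx": 0,"dy": 0,"dz": 0,"wx": 0,"wy": 0,"wz": 0,"hand": 0.0},
    {"dx": 0,"dy": 0,"dz": 0,"wx": 0,"wy": 0,"wz": 0,"hand": 0.0},
  ],
)

```text
time: 39.78
eef_pos: [0.4763, 0.2011, 0.3478]
tool_rot: [0.002, 0.035, 0.999, -0.0]
contact_force: [2.2, -5.4, 4.2]
finger_gap: 0.348
gripper_force: 55.0
```

```bash
python3 -c "
from h import *
feel(3)"
```

```text
t39.93 head 86.03 gf 55 Mz [-0.132 -0.119 -0.143 -0.078] -0.1180 tau6 [-0.027 -0.1   -0.118 -0.121] F [ 3.2 -6.4  4.4]
```

arm_command(
  increments=[
    {"dx": 0,"dy": 0,"dz": 0,"wx": 0,"wy": 0,"wz": 6,"hand": 0.0},
    {"dx": 0,"dy": 0,"dz": 0,"wx": 0,"wy": 0,"wz": 6,"hand": 0.0},
    {"dx": 0,"dy": 0,"dz": 0,"wx": 0,"wy": 0,"wz": 0,"hand": 0.0},
    {"dx": 0,"dy": 0,"dz": 0,"wx": 0,"wy": 0,"wz": 0,"hand": 0.0},
    {"dx": 0,"dy": 0,"dz": 0,"wx": 0,"wy": 0,"wz": 0,"hand": 0.0},
  ],
)

```text
time: 40.35
eef_pos: [0.4764, 0.2014, 0.3478]
tool_rot: [0.002, 0.137, 0.991, 0.0]
contact_force: [2.8, -4.0, 7.2]
finger_gap: 0.348
gripper_force: 55.0
```

```bash
python3 -c "
from h import *
feel(3)"
```

```text
t40.50 head 74.27 gf 55 Mz [-0.089 -0.086 -0.07  -0.095] -0.0849 tau6 [ 0.049 -0.049 -0.072 -0.077] F [ 4.7 -4.   8.2]
```

arm_command(
  increments=[
    {"dx": 0,"dy": 0,"dz": 0,"wx": 0,"wy": 0,"wz": 0,"hand": 0.6},
    {"dx": 0,"dy": 0,"dz": 0,"wx": 0,"wy": 0,"wz": 0,"hand": 0.6},
    {"dx": 0,"dy": 0,"dz": -0.03,"wx": 0,"wy": 0,"wz": 0,"hand": 0.6},
    {"dx": 0,"dy": 0,"dz": -0.04,"wx": 0,"wy": 0,"wz": 0,"hand": 0.6},
    {"dx": 0,"dy": 0,"dz": -0.04,"wx": 0,"wy": 0,"wz": 0,"hand": 0.6},
  ],
)

```text
time: 40.92
eef_pos: [0.4744, 0.2014, 0.4575]
tool_rot: [-0.001, 0.137, 0.991, -0.0]
contact_force: [2.1, 0.4, 0.9]
finger_gap: 0.597
gripper_force: 0.0
```

arm_command(
  increments=[
    {"dx": 0,"dy": 0,"dz": -0.04,"wx": 0,"wy": 0,"wz": 0,"hand": 0.6},
    {"dx": 0,"dy": 0,"dz": 0,"wx": 0,"wy": 0,"wz": 0,"hand": 0.6},
    {"dx": 0,"dy": 0,"dz": 0,"wx": 0,"wy": 0,"wz": 0,"hand": 0.6},
    {"dx": 0,"dy": 0,"dz": 0,"wx": 0,"wy": 0,"wz": 0,"hand": 0.6},
  ],
)

```text
time: 41.25
eef_pos: [0.475, 0.2015, 0.4959]
tool_rot: [-0.0, 0.138, 0.99, -0.0]
contact_force: [0.7, 0.7, -0.6]
finger_gap: 0.602
gripper_force: 0.0
```

```bash
python3 -c "
from h import *
st(3)
p,d=eyes.read_camera('side'); cv2.imwrite('pics/side2.png',p[:,:,::-1])"
```

```text
t41.25 p [0.475  0.2015 0.4959] head 74.16 tilt [-0.001 -0.   ] q [ 0.29  0.19  1.12  0.    1.84 -1.01] gap 0.602 gf 0.0
F [ 0.73  0.75 -0.58] M [-0.0479 -0.0076  0.0463] tau6 -0.0350
to knob 3 tool d [-0.0006  0.      0.1489]
```

View pics/side2.png

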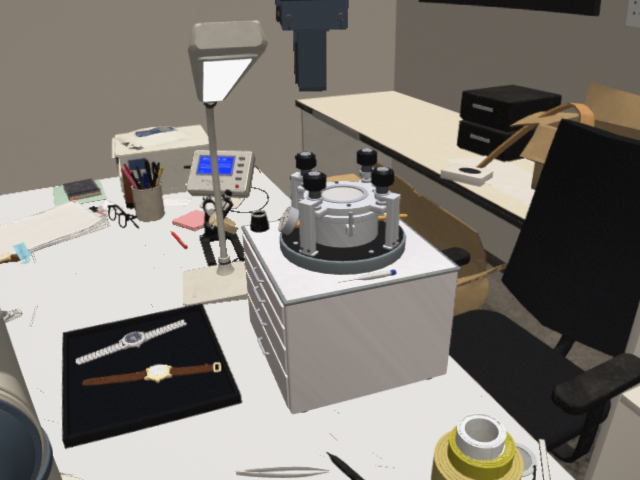

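The hand is clear above the tester at (312,70). The loupe at (259,220) and the driver at (370,275) have not moved. The four knobs are at an estimated 85–100 N, so I'm handing in.

```bash
python3 -c "
from h import *
print(job_done())"
```

```text
the job is handed in; nothing more can be done
None
```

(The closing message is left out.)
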